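# Load and level a sprung inspection stage

## Robot

A 6-joint arm with a two-finger parallel gripper is mounted at the origin on a cart in front of the work surface, level with it; the furniture and walls round the work are solid. World frame = base frame: x ahead of the robot, y to its left, z up, the work surface at z = 0. Lengths are in m, angles in rad, forces in N, time in s.
With the tool pointing down it reaches from about 0.275 to 0.725 m from the base axis. Payload 15.9 kg.
Tool frame: the origin (TCP) lies on the mounting face of the last link; the fingertips stand 173 mm ahead of it and the grasp point (between the pads) lies ahead of it (robot.grip_depth is the x of the grasp point in the tool frame, in m); x points along the fingers, y is the direction in which the jaws open and shut, and the axes are right-handed (so a half turn about x gives the same grasp; the last joint's range is limited). The gripper opens to 85 mm and grips with 20 to 120 N. Pads are 22 mm wide; open, the fingers measure 114 mm over their backs; the gripper's body (76 mm by 85 mm) begins 54 mm behind the grasp point. The pads swing forward as they close: fully open they stand 13 mm farther back than shut.
Start: joints at [-1.141, 0.213, -0.034, 1.323, 0, 1.571], TCP at [0.208, -0.455, 0.405] pointing down, gripper open.
Joint ranges: [-2.98, 2.98], [-0.74, 1.72], [-1.14, 1.35], [-2.1, 2.04], [-1.57, 1.44], [-3.14, 3.14]. Speed limits (rad/s): [1.89, 1.89, 2.39, 2.57, 3.14, 3.14].

## Interface

Orientations are given as a 3x3 rotation matrix whose columns are the frame's x, y, z axes.
In Python, from cell import robot gives the robot as it stands. The module is installed in compiled form; this text tells all that it offers.
- The arm moves only by the tool step_arm, never from a script. Its argument "targets" is a list of rows, each an object of numbers: "x", "y", "z": the shift along the tool's x, y, z in mm; "ax", "ay", "az": the turn, a rotation vector about the tool's x, y, z in rad. A call has exactly 8 rows; each row is the pose to reach, as a shift and turn from the pose measured when the call began, along the tool's axes at that moment; what a row does not reach only later rows make up. A row lasts 1/12 s, in which the tool goes at most 41.7 mm and 7.16 degrees, less where a joint would pass 70% of its speed; a pose out of reach is approached as far as the arm can. A call with a gripper value outside its range is refused whole. "hand" is the opening, from 0 (shut) to 1 (fully open), set as the call begins (left out, the last holds). The fingers move at their own pace and stop on an object; "squeeze" is the grip in N (left out, the last holds). Time passes only in rows, so rows that repeat a pose let the fingers close, or fill a call up. It gives the time, the measured TCP pose, the force and the opening at its end, in the units of the state.
- robot.sense(): the state, without advancing time (a new reading comes with each control period).
- robot.grab_frame(name): name is "scene" or "top" or "wrist"; returns (picture, depth): 400x640x3 uint8, red, green, blue; 400x640 float32, m along the optical axis (not along the pixel's ray), 0 where there is no reading.
- robot.camera_info(name): a dict with "fx", "fy", "cx", "cy" (pixels), "k1" (the pictures are not rectified: a ray, as slopes to the right and down, at radius r is drawn at 1 + k1 r^2 times it, then the intrinsics apply), "extrinsics" (4x4, takes a point from camera to world coordinates). Camera axes: x right, y up, looking along -z (the intrinsics and any distortion apply to the point x, -y, -z); pixel columns grow to the right and rows downward; lengths in m; the calibration is good to about 2 mm. A picture is of the moment at which its call begins: read the wrist's pose just before it. camera_info takes no time and is no camera call; for the wrist camera it gives the pose at the moment of the call.
- robot.hand_in(): hands the job in, once; it reports no verdict.
Trained networks look in the newest picture that a camera, given by its name, has taken for a name from the list of things; names that differ only in an ending like _2 or _b are one class to them, and where a whole thing is asked for, a point or a joint stands for the part that bears it (a point fixed in the world has none). Each returns a list of dicts, best first, with "confidence" (0 to 1); they miss things now and then, are a little off and sometimes report something else, mostly with a low value. They report only what shows in the picture. A call takes as long as a camera call. They do not tell look-alikes from the thing itself.
- robot.search_frame(camera, thing): "centre" ([x, y, z] in m, in world coordinates, good to about 4 mm: the middle of the surface that is visible of it).
- robot.cut_out(camera, thing): "pixels" (400x640 bool, what is visible of it).
- robot.landmark_of(camera, thing): "centre" ([x, y, z] in m, in world coordinates, good to about 4 mm: a listed point, or the origin of a listed thing).
The state is a dict: "time": time; "joints": joint angles; "qd": joint speeds; "effort": joint torques, N m; "position": TCP position; "tool_rot": TCP orientation; "wrist_force": force on the tool from outside, world axes, zero at the start; "ft_torque": the same for the moment, N m; "gripper_width": finger opening in m.
Only numpy, scipy, OpenCV 4.12 (cv2) and the standard library are available. Lean on these libraries where they do the work, as an engineer would, in place of code of your own. Each camera call takes 0.05 s, during which the arm holds its last target.

## Task

Lay the two amber pieces that lie loose on the bare table, the rounded nugget and the long flat one, in the shallow pan of the levelling stage. Then take the stage's knob, press the sprung plate down until its foot stands firmly on the pad below, and turn the knob until the bubble in the vial rests between its two lines. Finish still gripping the knob and pressing it down, so that the bubble stays centred; leave the loupe, the steel cone and the tweezers where they are.

Things in the scene. Friction and masses are not known exactly. Their poses are not given: they have to be found in the camera images.
- round_mid (a point): Centre of the rounded dark amber nugget (34 mm wide along its x, 47 mm long along its y, 34 mm high), loose on the table, 40 g or so; this point lies 17 mm above its underside. Grasp it across its x axis.
- long_mid (a point): Centre of the long flat dark amber piece (33 mm wide along its x, 65 mm long along its y, 18 mm high), loose on the table, 30 g or so; this point lies 9 mm above its underside. Grasp it across its x axis.
- stage_base: Grey base of the levelling stage, 260 x 210 x 12 mm, fixed to the table; its place and yaw vary. Origin at the centre of its underside, x from the knob end (near the robot) to the hinge end, z up. Above it a light grey plate 245 x 200 x 8 mm is hinged at the far end (hinge line 115 mm from the origin along +x, 44 mm above the table).
- stage_plate (a joint): Tilt of the plate, rad: 0 level, positive with the knob end up. A spring holds it up at +0.10 (knob about 20 mm above its level height). A push of about 3 N at the knob brings it down to level; 10 to 15 N in all seats the foot firmly on its pad.
- foot_pad: Steel pad, 28 mm across, on the base below the knob, top about 8 mm above this origin (it varies by 1 mm from stage to stage). The rounded foot of the knob's screw, under the plate, stands on it only while the plate is pressed down; at level the plate's top is 48 mm above the table.
- level_foot: Round-ended steel foot pin of the screw under the plate, straight below the knob; origin on the screw's axis at mid-thickness of the plate when the screw is at 0, moving down as it is screwed out.
- pan (a point): Centre of the floor of the pan on the plate: inside 104 mm along x and 130 mm along y, walls 4 mm thick standing 12 mm above this floor. Moves with the plate; axes as those of the base, tilted with the plate.
- knob_grip (a point): Middle height of the black knurled knob, on its axis: knob 30 mm in diameter and 28 mm high, its top 14 mm above this point, 28 mm clear above the plate (to this point 34 mm). It stands on the plate 195 mm from the hinge, at the end near the robot, and rises and falls with the plate. This frame turns with the knob.
- level_knob (a joint): Knob angle, 0 to 4.4 rad, grows clockwise seen from above. Clockwise screws the foot out, which raises the knob end of the pressed plate, 4.5 mm per rad (coarse thread); a gripper that does not rise with it pushes harder. It starts screwed in too far; level lies near 2.2 but up to 0.25 either side, stage by stage (read the bubble). Stays where left; friction 0.1 N m.
- vial (a point): Middle of the spirit-level vial, a dark block 90 x 26 mm with a green window and two black lines, lying along the plate's x at the edge of the plate on the left of the pan (+y).
- bubble (a joint): Pale bubble (14 mm long) along the vial, m: 0 midway between the lines (20 mm apart), positive towards the knob end, stops at +-0.024. It runs to the high end, 0.5 m per rad of tilt (11 mm per rad of knob, foot on the pad), and settles in about 1.5 s. Unpressed: at the + stop. Foot on the pad: negative means turn the knob clockwise. Within 3 mm of 0 is centred.
- lens_loupe: Bystander: small folding loupe, 29 x 39 x 16 mm, origin at its underside. Leave alone.
- steel_funnel: Bystander: pale steel cone, 49 mm across and 76 mm high, origin at its underside. Leave alone.
- fine_tweezers: Bystander: tweezers 128 mm long, 9 mm high, origin at the underside. Leave alone.
Mind the look-alikes: they are no part of the job. Leave any purple look-alike of the part that bears long_mid alone.

How it is judged:
On the way, in this order (a step that is already met when the one before it is completed fails the run):
1. both amber pieces lie released in the pan (x of round_mid in the frame of pan between -0.052 and 0.052 m and y of round_mid in the frame of pan between -0.065 and 0.065 m and z of round_mid in the frame of pan between -0.005 and 0.035 m and x of long_mid in the frame of pan between -0.052 and 0.052 m and y of long_mid in the frame of pan between -0.065 and 0.065 m and z of long_mid in the frame of pan between -0.005 and 0.035 m and contact force between the fingers and amber_round below 0.05 N and contact force between the fingers and amber_long below 0.05 N and contact force between the fingers and level_knob below 0.1 N), for 0.2 s.
2. the plate is pressed down by its knob until the foot stands on the pad (contact force between level_foot and foot_pad above 2 N and contact force between the fingers and level_knob above 1 N), for 0.2 s.
At the end, for the whole second after the job is handed in: Both pieces rest in the pan; the fingers push on the knob (over 1 N) and hold the foot on its pad with over 2 N; the bubble is still, within 3.5 mm of the middle. (Bystanders never moved over 3 cm.) (all of step 2 and x of round_mid in the frame of pan between -0.052 and 0.052 m and y of round_mid in the frame of pan between -0.065 and 0.065 m and z of round_mid in the frame of pan between -0.005 and 0.035 m and x of long_mid in the frame of pan between -0.052 and 0.052 m and y of long_mid in the frame of pan between -0.065 and 0.065 m and z of long_mid in the frame of pan between -0.005 and 0.035 m and value of joint bubble between -0.0035 and 0.0035 m and velocity of joint bubble between -0.006 and 0.006 m/s); the arm keeps its last pose, push and grip.
It fails at once if the loupe is pushed more than 3 cm from its place (distance of lens_loupe from where it was at the start of the episode above 0.03 m).
It fails at once if the steel cone is pushed more than 3 cm from its place (distance of steel_funnel from where it was at the start of the episode above 0.03 m).
It fails at once if the tweezers is pushed more than 3 cm from its place (distance of fine_tweezers from where it was at the start of the episode above 0.03 m).
It also fails if it takes over 72 s, if anything falls off the work surface, if the arm or the gripper's body presses on something with over 40 N, if the wrist force passes 120 N, or if a joint passes its speed limit or range.

## Working session

There is one attempt and no reset: what is moved stays moved. The work goes in short steps, Python scripts to look and compute and a tool call to move; the robot and the scene stay as the last step left them, time stands still between calls to the robot, and variables do not carry over. Pictures are saved under pics/ and viewed, and the job is handed in when it is done.

Besides the shell and the picture viewer there is one more tool, called after "Request:" as name(argument=value, ...) on one line, values as JSON. step_arm: Moves the arm, as the interface text tells. Its arguments: {"type":"object","properties":{"targets":{"type":"array","items":{"type":"object","properties":{"x":{"type":"number"},"y":{"type":"number"},"z":{"type":"number"},"ax":{"type":"number"},"ay":{"type":"number"},"az":{"type":"number"}}}},"hand":{"type":"number"},"squeeze":{"type":"number"}},"required":["targets"]}

```bash
mkdir -p pics; ls
python3 - <<'E'
from cell import robot
import cv2,numpy as np
s=robot.sense();print({k:np.round(v,3).tolist() for k,v in s.items()}, robot.grip_depth)
for n in ["scene","top"]:
    p,d=robot.grab_frame(n);cv2.imwrite(f"pics/{n}0.png",p[:,:,::-1]);np.save(f"pics/{n}0.npy",d)
    print(n,robot.camera_info(n))
E
```

```text
pics
{'time': 0.0, 'joints': [-1.141, 0.213, -0.035, 1.323, -0.0, 1.571], 'qd': [-0.001, 0.001, 0.002, 0.001, -0.002, 0.002], 'effort': [0.005, -68.616, 48.712, 0.018, 0.0, 0.0], 'position': [0.208, -0.454, 0.404], 'tool_rot': [[-0.0, 0.417, -0.909], [0.001, -0.909, -0.417], [-1.0, -0.001, 0.0]], 'wrist_force': [-0.662, 1.345, -0.559], 'ft_torque': [-0.007, 0.031, -0.02], 'gripper_width': 0.085} 0.1547
scene {'fx': 494.6736856228773, 'fy': 494.6736856228773, 'cx': 318.5129318931985, 'cy': 189.46127366397303, 'k1': 0.048388219727171985, 'extrinsics': array([[ 0.78860228,  0.32994922, -0.51888338, -0.16075871],
       [-0.61464919,  0.44725038, -0.64974878, -0.84549888],
       [ 0.01768668,  0.83132461,  0.55550569,  0.79356177],
       [ 0.        ,  0.        ,  0.        ,  1.        ]])}
top {'fx': 361.5914573223744, 'fy': 361.5914573223744, 'cx': 327.08095295637395, 'cy': 202.41360762813804, 'k1': -0.038378002397252434, 'extrinsics': array([[ 0.00245653,  0.98786308, -0.15530778,  0.37106828],
       [-0.99998005,  0.00152298, -0.00612971, -0.00774196],
       [-0.00581878,  0.15531974,  0.98784711,  1.12445422],
       [ 0.        ,  0.        ,  0.        ,  1.        ]])}
```

View pics/scene0.png

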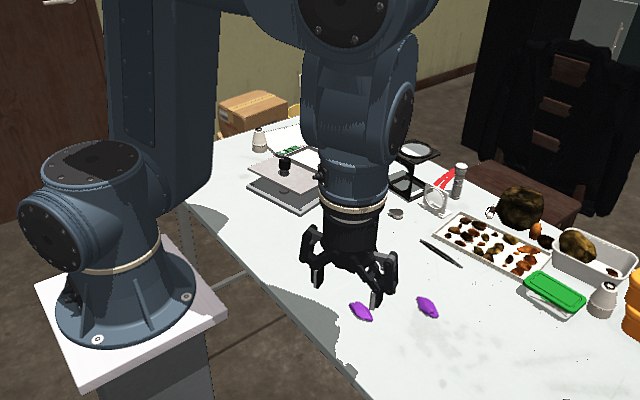

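View pics/top0.png

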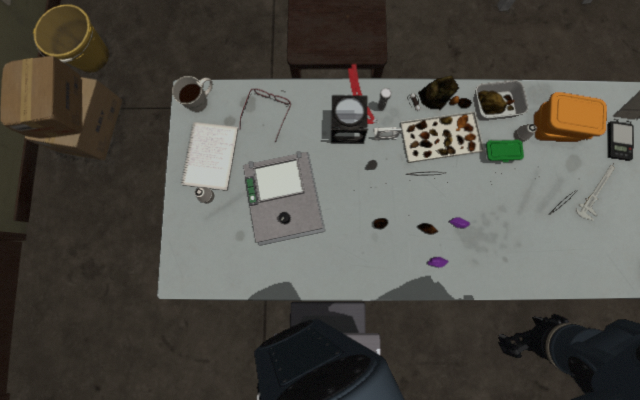

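Top view: two dark amber pieces, at (380,223) round and (428,228) long. The purple look-alikes are at (459,222) and (437,262). The stage is at (285,195) with its knob at (285,218), and the vial is at (251,190).

```bash
cat > h.py <<'E'
from cell import robot
import cv2,numpy as np
def rays(info,uv):
    K=np.array([[info['fx'],0,info['cx']],[0,info['fy'],info['cy']],[0,0,1.]])
    return cv2.undistortPoints(np.array(uv,float).reshape(-1,1,2),K,np.array([info['k1'],0,0,0,0.])).reshape(-1,2)
def onplane(info,uv,z):
    r=rays(info,uv);E=info['extrinsics']
    d=np.c_[r[:,0],-r[:,1],-np.ones(len(r))]@E[:3,:3].T;o=E[:3,3]
    return o+d*((z-o[2])/d[:,2])[:,None]
def bydepth(info,uv,dep):
    r=rays(info,uv);E=info['extrinsics'];dep=np.asarray(dep)
    return (np.c_[r[:,0],-r[:,1],-np.ones(len(r))]*dep[:,None])@E[:3,:3].T+E[:3,3]
def project(info,P):
    E=np.linalg.inv(info['extrinsics']);c=np.asarray(P)@E[:3,:3].T+E[:3,3]
    K=np.array([[info['fx'],0,info['cx']],[0,info['fy'],info['cy']],[0,0,1.]])
    q=np.c_[c[:,0],-c[:,1],-c[:,2]]
    return cv2.projectPoints(q,np.zeros(3),np.zeros(3),K,np.array([info['k1'],0,0,0,0.]))[0].reshape(-1,2)
E
python3 - <<'E'
from h import *
i=robot.camera_info("top")
p=cv2.imread("pics/top0.png");c=p[150:280,220:490];cv2.imwrite("pics/topcrop.png",cv2.resize(c,None,fx=2.9,fy=2.9,interpolation=cv2.INTER_CUBIC))
robot.grab_frame("top")
for t in ["round_mid","long_mid","stage_base","knob_grip","pan","vial","steel_funnel","lens_loupe","fine_tweezers"]:
    for r in robot.landmark_of("top",t)[:4]: print(t,np.round(r['centre'],4),round(r['confidence'],2),project(i,[r['centre']]).round(0))
d=np.load("pics/top0.npy")
for t in ["round_mid","long_mid"]:
    for r in robot.cut_out("top",t)[:4]:
        m=r['pixels'];ys,xs=np.nonzero(m);uv=np.c_[xs,ys]
        h=0.014 if t[0]=='r' else .008
        P=onplane(i,uv,h)[:,:2];mu=P.mean(0);w,v=np.linalg.eigh(np.cov((P-mu).T))
        print(t,round(r['confidence'],2),uv.mean(0).round(1),len(xs),mu.round(4),'ext',(4*np.sqrt(w)).round(3),'longaxis',v[:,1].round(3))
E
```

```text
round_mid [ 0.4802 -0.1698  0.0184] 0.71 [[382. 223.]]
round_mid [ 0.5638  0.1344 -0.0007] 0.26 [[284. 197.]]
long_mid [ 0.4651 -0.3119  0.0066] 0.69 [[427. 229.]]
long_mid [ 0.4827 -0.4148  0.0099] 0.6 [[460. 223.]]
long_mid [ 0.3632 -0.3427  0.0074] 0.45 [[439. 262.]]
stage_base [ 0.5584  0.1317 -0.0038] 0.91 [[285. 199.]]
stage_base [ 0.6425 -0.3139  0.0051] 0.59 [[426. 173.]]
knob_grip [0.4878 0.1155 0.1019] 0.62 [[286. 218.]]
pan [0.6125 0.1415 0.0549] 0.81 [[280. 178.]]
vial [0.5783 0.2241 0.0679] 0.56 [[252. 189.]]
vial [ 0.5687  0.3788 -0.0022] 0.54 [[208. 196.]]
steel_funnel [ 0.5737  0.3797 -0.0038] 0.52 [[208. 194.]]
lens_loupe [ 0.6647 -0.1391  0.0025] 0.51 [[371. 166.]]
lens_loupe [0.5764 0.2259 0.0676] 0.21 [[251. 189.]]
fine_tweezers [ 0.6417 -0.3148  0.0027] 0.49 [[426. 173.]]
round_mid 0.45 [380.8 222.9] 139 [ 0.4821 -0.1667] ext [0.035 0.049] longaxis [-0.248  0.969]
long_mid 0.7 [427.  228.2] 139 [ 0.4664 -0.3103] ext [0.029 0.059] longaxis [0.311 0.95 ]
long_mid 0.7 [459.5 222.7] 157 [ 0.4835 -0.4125] ext [0.031 0.064] longaxis [0.191 0.982]
long_mid 0.61 [437.2 262.5] 188 [ 0.3614 -0.3376] ext [0.035 0.063] longaxis [-0.022  1.   ]
long_mid 0.53 [281.9 197.4] 5219 [0.5631 0.141 ] ext [0.242 0.288] longaxis [-0.987 -0.158]
```

View pics/topcrop.png

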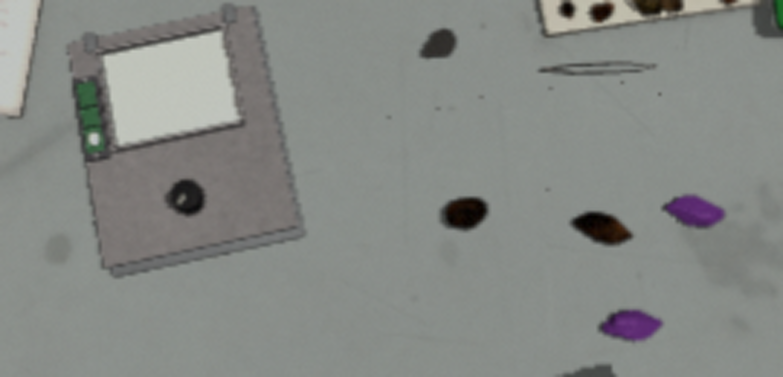

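Confirmed: the dark brown/amber pieces at (380,223) (rounded) and (428,228) (long, pointed) are the ones meant. The purple ones at (459,222) and (437,262) stay. I'll write a move helper, then hover over the long piece.

```bash
cat >> h.py <<'E'
from scipy.spatial.transform import Rotation as Ro
def plan(xyz,yaw,s=None):
    """shift (mm) and rotvec to a tool-down pose at world TCP xyz, tool y at world yaw"""
    s=s or robot.sense();R=np.array(s['tool_rot']);p=np.array(s['position'])
    y=np.array([np.cos(yaw),np.sin(yaw),0]);x=np.array([0,0,-1.])
    T=np.c_[x,y,np.cross(x,y)]
    sh=R.T@(np.array(xyz)-p)*1000; rv=Ro.from_matrix(R.T@T).as_rotvec()
    print('t',round(s['time'],2),'from',p.round(4),'yaw',round(float(np.arctan2(R[1,1],R[0,1])),3),'F',np.round(s['wrist_force'],1),'w',round(s['gripper_width'],4),'| shift',sh.round(1),'turn',rv.round(3),'dist',np.linalg.norm(sh).round(0),'rows',round(max(np.linalg.norm(sh)/41.7,np.degrees(np.linalg.norm(rv))/7.16),1))
E
python3 -c "
from h import *
plan([.455,-.305,.30],-.316)"
```

```text
t 0.7 from [ 0.2083 -0.4545  0.4047] yaw -1.141 F [0.1 0.6 0.4] w 0.0851 | shift [ 104.7  -33.1 -286.5] turn [-0.825 -0.     0.   ] dist 307.0 rows 7.4
```

Request:
step_arm(targets=[{"x":14,"y":-4,"z":-37,"ax":-0.11},{"x":28,"y":-8,"z":-74,"ax":-0.22},{"x":42,"y":-13,"z":-111,"ax":-0.33},{"x":56,"y":-17,"z":-148,"ax":-0.44},{"x":70,"y":-22,"z":-185,"ax":-0.55},{"x":84,"y":-26,"z":-222,"ax":-0.66},{"x":97,"y":-30,"z":-259,"ax":-0.77},{"x":105,"y":-33,"z":-286,"ax":-0.825}], hand=0.75, squeeze=30)

```text
invalid input
```

Run:
```python
from h import *
plan([.455,-.305,.30],-.316)
i=robot.camera_info("wrist");p,d=robot.grab_frame("wrist");cv2.imwrite("pics/w1.png",p[:,:,::-1])
print(i['extrinsics'].round(3))
for r in robot.landmark_of("wrist","long_mid")[:4]: print(np.round(r['centre'],4),round(r['confidence'],2),project(i,[r['centre']]).round(0))
for t in ["long_mid","round_mid"]:
  for r in robot.cut_out("wrist",t)[:4]:
    m=r['pixels'];ys,xs=np.nonzero(m);uv=np.c_[xs,ys];dd=d[ys,xs]
    P=onplane(i,uv,.008)[:,:2];mu=P.mean(0);w,v=np.linalg.eigh(np.cov((P-mu).T))
    print(t,round(r['confidence'],2),uv.mean(0).round(1),p[ys,xs].mean(0).round(),len(xs),mu.round(4),'ext',(4*np.sqrt(w)).round(3),'long',v[:,1].round(3), 'ztop',np.percentile(bydepth(i,uv[dd>0],dd[dd>0])[:,2],95).round(3) if (dd>0).any() else 0)
```

```text
t 0.7 from [ 0.2083 -0.4545  0.4047] yaw -1.141 F [0.1 0.6 0.4] w 0.0851 | shift [ 104.7  -33.1 -286.5] turn [-0.825 -0.     0.   ] dist 307.0 rows 7.4
[[ 0.416  0.869  0.268  0.276]
 [-0.909  0.398  0.122 -0.422]
 [-0.001 -0.294  0.956  0.374]
 [ 0.     0.     0.     1.   ]]
[ 0.3703 -0.3389  0.0096] 0.75 [[286.   1.]]
long_mid 0.67 [286.   11.5] [152.  89. 171.] 1052 [ 0.3615 -0.3419] ext [0.025 0.059] long [-0.219  0.976] ztop 0.017
```

View pics/w1.png

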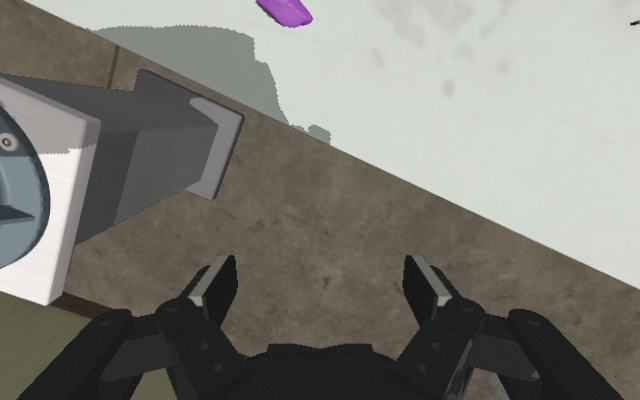

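The call was refused and the arm hasn't moved; the picture shows the gripper over the cart edge and a purple piece at (286,11). I'll retry with all six fields filled in.

Request:
step_arm(targets=[{"x":14,"y":-4,"z":-37,"ax":-0.11,"ay":0,"az":0},{"x":28,"y":-8,"z":-74,"ax":-0.22,"ay":0,"az":0},{"x":42,"y":-13,"z":-111,"ax":-0.33,"ay":0,"az":0},{"x":56,"y":-17,"z":-148,"ax":-0.44,"ay":0,"az":0},{"x":70,"y":-22,"z":-185,"ax":-0.55,"ay":0,"az":0},{"x":84,"y":-26,"z":-222,"ax":-0.66,"ay":0,"az":0},{"x":97,"y":-30,"z":-259,"ax":-0.77,"ay":0,"az":0},{"x":105,"y":-33,"z":-286,"ax":-0.825,"ay":0,"az":0}], hand=0.75, squeeze=30)

```text
time: 1.57
position: [0.4565, -0.3034, 0.2984]
tool_rot: [[-0.001, 0.953, -0.303], [0.001, -0.303, -0.953], [-1.0, -0.001, -0.001]]
wrist_force: [-0.3, -0.8, 0.8]
gripper_width: 0.0642
```

```bash
cat > look.py <<'E'
from h import *
import sys
def look(name,things):
    plan([.455,-.305,.30],-.316)
    i=robot.camera_info("wrist");p,d=robot.grab_frame("wrist");cv2.imwrite(f"pics/{name}.png",p[:,:,::-1]);np.save(f"pics/{name}.npy",d)
    for t,h in things:
      for r in robot.landmark_of("wrist",t)[:3]: print(t,np.round(r['centre'],4),round(r['confidence'],2),project(i,[r['centre']]).round(0))
      for r in robot.cut_out("wrist",t)[:3]:
        m=r['pixels'];ys,xs=np.nonzero(m);uv=np.c_[xs,ys];dd=d[ys,xs]
        P=onplane(i,uv,h)[:,:2];(c,wh,a)=cv2.minAreaRect((P*1e3).astype(np.float32));mu=P.mean(0);w,v=np.linalg.eigh(np.cov((P-mu).T))
        Q=bydepth(i,uv[dd>0],dd[dd>0])
        print(t,round(r['confidence'],2),uv.mean(0).round(1),p[ys,xs].mean(0).round(),len(xs),mu.round(4),'ext',(4*np.sqrt(w)).round(3),'long',v[:,1].round(3),'rect',np.round(c),np.round(wh),round(a), 'depth mean',Q.mean(0).round(4),'ztop',np.percentile(Q[:,2],95).round(4))
E
python3 -c "
from look import *
look('w2',[('long_mid',.008)])"
```

```text
t 1.57 from [ 0.4565 -0.3034  0.2984] yaw -0.308 F [-0.3 -0.8  0.8] w 0.0642 | shift [-1.6 -0.9  2. ] turn [ 0.008 -0.001  0.001] dist 3.0 rows 0.1
long_mid [ 0.3644 -0.3398  0.0096] 0.95 [[245. 261.]]
long_mid [ 0.4663 -0.3125  0.0074] 0.69 [[333. 207.]]
long_mid [ 0.4838 -0.4128  0.0123] 0.63 [[378. 291.]]
long_mid 0.9 [333.5 204.4] [34. 21. 12.] 1574 [ 0.4671 -0.3105] ext [0.031 0.063] long [0.315 0.949] rect [ 467. -312.] [65. 31.] 72 depth mean [ 0.4673 -0.3089  0.0133] ztop 0.0176
long_mid 0.9 [373.5 289. ] [100.  54. 116.] 773 [ 0.4801 -0.4119] ext [0.022 0.065] long [0.12  0.993] rect [ 479. -411.] [63. 22.] 85 depth mean [ 0.4801 -0.408   0.0134] ztop 0.0176
long_mid 0.86 [237.  244.5] [ 92.  48. 106.] 470 [ 0.3634 -0.3212] ext [0.025 0.03 ] long [-0.746 -0.666] rect [ 362. -320.] [30. 25.] 18 depth mean [ 0.3665 -0.3187  0.0149] ztop 0.0177
```

View pics/w2.png

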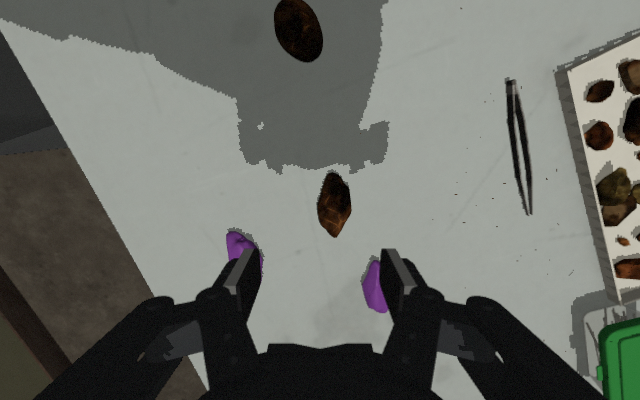

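The wrist view shows the long amber piece at (333,205), with the purple ones clear of the jaws at (245,250) and (378,285). Measured: centre (0.467,-0.311), top at 17.6 mm, 65x31 mm, all matching the description.

```bash
python3 -c "
from h import *
plan([.467,-.311,.180],-.318)"
```

```text
t 1.72 from [ 0.4557 -0.3041  0.2988] yaw -0.313 F [ 0.6 -0.8 -0.5] w 0.064 | shift [118.8  13.1   3.1] turn [ 0.005 -0.     0.001] dist 120.0 rows 2.9
```

Request:
step_arm(targets=[{"x":20,"y":5,"z":1,"ax":0,"ay":0,"az":0},{"x":45,"y":10,"z":2,"ax":0,"ay":0,"az":0},{"x":70,"y":13,"z":3,"ax":0,"ay":0,"az":0},{"x":95,"y":13,"z":3,"ax":0,"ay":0,"az":0},{"x":112,"y":13,"z":3,"ax":0,"ay":0,"az":0},{"x":119,"y":13,"z":3,"ax":0,"ay":0,"az":0},{"x":119,"y":13,"z":3,"ax":0,"ay":0,"az":0},{"x":119,"y":13,"z":3,"ax":0,"ay":0,"az":0}])

```text
time: 2.38
position: [0.4668, -0.3114, 0.1807]
tool_rot: [[-0.001, 0.951, -0.309], [0.0, -0.309, -0.951], [-1.0, -0.001, -0.0]]
wrist_force: [-0.2, 0.5, 0.2]
gripper_width: 0.0641
```

```bash
python3 -c "
from look import *
look('w3',[('long_mid',.008)])"
```

```text
t 2.38 from [ 0.4668 -0.3114  0.1807] yaw -0.314 F [-0.2  0.5  0.2] w 0.0641 | shift [-119.3  -13.3   -2.5] turn [ 0.002 -0.     0.001] dist 120.0 rows 2.9
long_mid [ 0.4689 -0.3144  0.0075] 0.86 [[326. 264.]]
long_mid [ 0.3668 -0.3396  0.0088] 0.62 [[179. 347.]]
long_mid 0.95 [321.2 256.7] [33. 21. 13.] 4562 [ 0.4673 -0.3097] ext [0.032 0.062] long [0.325 0.946] rect [ 468. -312.] [62. 34.] 55 depth mean [ 0.4681 -0.3071  0.0131] ztop 0.0175
long_mid 0.87 [190.7 368.6] [117.  64. 135.] 758 [ 0.3654 -0.358 ] ext [0.02  0.025] long [0.697 0.717] rect [ 364. -357.] [23. 21.] 72 depth mean [ 0.3701 -0.3536  0.0133] ztop 0.0162
```

View pics/w3.png

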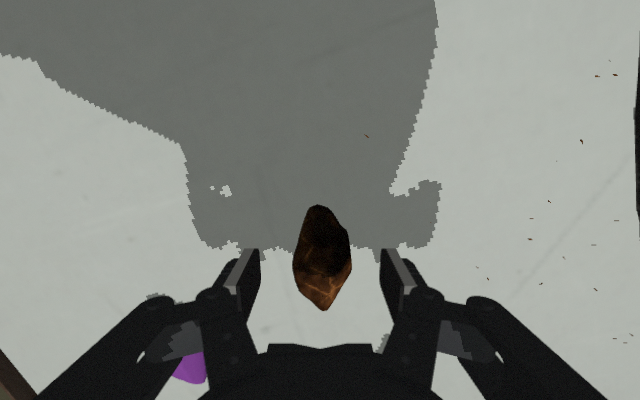

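The piece at (321,257) is centred between the pads (250 and 390). Lowering 6 mm, then closing.

Request:
step_arm(targets=[{"x":3,"y":0,"z":0,"ax":0,"ay":0,"az":0},{"x":6,"y":0,"z":0,"ax":0,"ay":0,"az":0},{"x":6,"y":0,"z":0,"ax":0,"ay":0,"az":0},{"x":6,"y":0,"z":0,"ax":0,"ay":0,"az":0},{"x":6,"y":0,"z":0,"ax":0,"ay":0,"az":0},{"x":6,"y":0,"z":0,"ax":0,"ay":0,"az":0},{"x":6,"y":0,"z":0,"ax":0,"ay":0,"az":0},{"x":6,"y":0,"z":0,"ax":0,"ay":0,"az":0}], hand=0.2, squeeze=30)

```text
time: 3.2
position: [0.4674, -0.3114, 0.1754]
tool_rot: [[0.001, 0.951, -0.308], [-0.001, -0.308, -0.951], [-1.0, 0.001, 0.0]]
wrist_force: [0.1, 0.3, 4.4]
gripper_width: 0.0304
```

```bash
python3 -c "
from h import *
plan([.59,.13,.33],.18)"
```

```text
t 3.2 from [ 0.4674 -0.3114  0.1754] yaw -0.313 F [0.1 0.3 4.4] w 0.0304 | shift [-154.8  -19.4 -457.7] turn [-0.493  0.001 -0.001] dist 484.0 rows 11.6
```

Request:
step_arm(targets=[{"x":-30,"y":0,"z":0,"ax":0,"ay":0,"az":0},{"x":-65,"y":-1,"z":-10,"ax":0,"ay":0,"az":0},{"x":-95,"y":-3,"z":-38,"ax":-0.06,"ay":0,"az":0},{"x":-115,"y":-5,"z":-74,"ax":-0.12,"ay":0,"az":0},{"x":-130,"y":-6,"z":-112,"ax":-0.18,"ay":0,"az":0},{"x":-145,"y":-8,"z":-150,"ax":-0.24,"ay":0,"az":0},{"x":-155,"y":-9,"z":-190,"ax":-0.3,"ay":0,"az":0},{"x":-155,"y":-10,"z":-230,"ax":-0.36,"ay":0,"az":0}])

```text
time: 3.87
position: [0.5292, -0.0877, 0.3325]
tool_rot: [[0.004, 0.999, 0.049], [-0.001, 0.049, -0.999], [-1.0, 0.004, 0.001]]
wrist_force: [2.2, -0.3, -0.2]
gripper_width: 0.0307
```

```bash
python3 -c "
from h import *
plan([.59,.13,.33],.18)"
```

```text
t 3.87 from [ 0.5292 -0.0877  0.3325] yaw 0.049 F [ 2.2 -0.3 -0.2] w 0.0307 | shift [   2.5   71.4 -214.5] turn [-0.131  0.001 -0.004] dist 226.0 rows 5.4
```

Request:
step_arm(targets=[{"x":0,"y":10,"z":-30,"ax":-0.02,"ay":0,"az":0},{"x":1,"y":22,"z":-66,"ax":-0.05,"ay":0,"az":0},{"x":2,"y":34,"z":-102,"ax":-0.08,"ay":0,"az":0},{"x":2,"y":46,"z":-138,"ax":-0.1,"ay":0,"az":0},{"x":2,"y":58,"z":-174,"ax":-0.12,"ay":0,"az":0},{"x":2,"y":68,"z":-204,"ax":-0.13,"ay":0,"az":0},{"x":2,"y":71,"z":-214,"ax":-0.13,"ay":0,"az":0},{"x":2,"y":71,"z":-214,"ax":-0.13,"ay":0,"az":0}])

```text
time: 4.53
position: [0.5898, 0.132, 0.3297]
tool_rot: [[0.003, 0.983, 0.181], [-0.001, 0.181, -0.983], [-1.0, 0.003, 0.001]]
wrist_force: [-0.2, -0.5, -0.9]
gripper_width: 0.0305
```

```bash
python3 -c "
from look import *
look('w4',[('pan',.057),('knob_grip',.1),('vial',.07)])
i=robot.camera_info('wrist');print(i['extrinsics'].round(3).tolist())"
```

```text
t 4.53 from [0.5898 0.132  0.3297] yaw 0.182 F [-0.2 -0.5 -0.9] w 0.0305 | shift [  29.7 -211.8  405.3] turn [ 0.498  0.001 -0.003] dist 458.0 rows 11.0
pan [0.6063 0.1498 0.0581] 0.92 [[341. 191.]]
pan 0.78 [272.1 167. ] [134. 133. 126.] 55701 [0.5444 0.1562] ext [0.204 0.297] long [-0.945 -0.327] rect [556. 131.] [249. 211.] 12 depth mean [0.5476 0.1584 0.0645] ztop 0.0736
knob_grip [0.4874 0.1241 0.1037] 0.73 [[177. 212.]]
knob_grip 0.83 [179.5 216.5] [46. 44. 43.] 2106 [0.4875 0.119 ] ext [0.033 0.046] long [0.676 0.737] rect [488. 118.] [45. 33.] 49 depth mean [0.4927 0.1242 0.1113] ztop 0.1168
vial [0.5777 0.2285 0.0709] 0.59 [[326.  87.]]
vial [0.605  0.149  0.0543] 0.19 [[339. 190.]]
vial 0.86 [272.1 167.2] [134. 133. 126.] 55978 [0.5462 0.1587] ext [0.193 0.281] long [-0.946 -0.324] rect [557. 135.] [236. 200.] 12 depth mean [0.5476 0.1583 0.0646] ztop 0.0737
[[0.984, -0.167, -0.055, 0.576], [0.176, 0.941, 0.29, 0.204], [0.004, -0.295, 0.955, 0.3], [0.0, 0.0, 0.0, 1.0]]
```

View pics/w4.png

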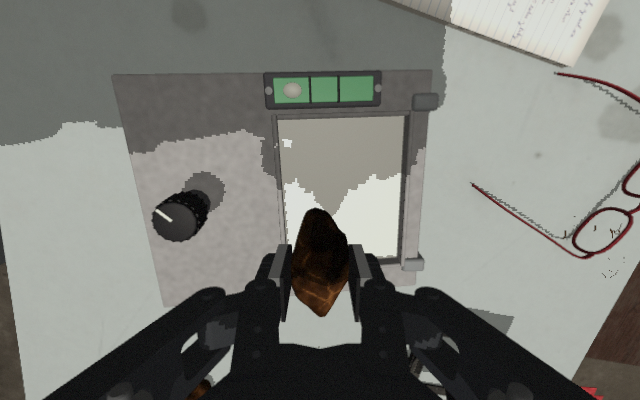

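The view shows the knob at (180,217) with its white mark, the vial at (323,88) with the bubble at its left (+) stop, and the pan interior between x 280 and 405. I'll fit the plate's pose from the depth and edges.

```bash
python3 -c "
from h import *
i=robot.camera_info('wrist');d=np.load('pics/w4.npy')
vv,uu=np.mgrid[0:400:3,0:640:3];uv=np.c_[uu.ravel(),vv.ravel()];dd=d[uv[:,1],uv[:,0]];ok=dd>0;uv=uv[ok];P=bydepth(i,uv,dd[ok])
# plate
m=(uv[:,0]>140)&(uv[:,0]<255)&(uv[:,1]>80)&(uv[:,1]<170)
def fit(Q):
    c=Q.mean(0);n=np.linalg.svd(Q-c)[2][2];n*=np.sign(n[2]);return c,n
c,n=fit(P[m]);print('plate',c.round(4),n.round(4),'tilt',np.degrees(np.arccos(n[2])).round(2),'dir',np.arctan2(n[1],n[0]).round(3))
m2=(uv[:,0]>290)&(uv[:,0]<395)&(uv[:,1]>130)&(uv[:,1]<200)
c2,n2=fit(P[m2]);print('pan floor',c2.round(4),n2.round(4),'above plate',((c2-c)@n).round(4))
m3=(uv[:,0]>10)&(uv[:,0]<100)&(uv[:,1]>180)&(uv[:,1]<380);print('table z',P[m3][:,2].mean().round(4))
r=d[150,:];
q=np.array([[x,150] for x in range(262,425,3)]);Q=bydepth(i,q,d[q[:,1],q[:,0]])
for a,b in zip(q,Q): print(a[0],((b-c2)@n2*1000).round(1),b[:2].round(4))
np.save('plate.npy',np.array([c,n,c2,n2]))
"
python3 - <<'E'
import cv2
p=cv2.imread('pics/w4.png');cv2.imwrite('pics/w4c.png',cv2.resize(p[55:285,100:450],None,fx=2.25,fy=2.25,interpolation=cv2.INTER_CUBIC))
E
```

```text
plate [0.4835 0.1801 0.0676] [0.0966 0.0198 0.9951] tilt 5.66 dir 0.202
pan floor [0.603  0.1678 0.058 ] [0.097  0.0201 0.9951] above plate 0.0018
table z -0.0155
262 -1.9 [0.5349 0.1694]
265 -2.1 [0.5373 0.1698]
268 -0.8 [0.5398 0.1703]
271 -2.0 [0.542  0.1706]
274 11.3 [0.5462 0.1728]
277 12.0 [0.5486 0.1733]
280 -0.4 [0.5494 0.172 ]
283 1.6 [0.552  0.1727]
286 0.3 [0.5543 0.1729]
289 -0.3 [0.5567 0.1732]
292 1.1 [0.5592 0.1738]
295 -0.2 [0.5615 0.174 ]
298 -0.7 [0.5639 0.1744]
301 1.1 [0.5664 0.175 ]
304 1.0 [0.5688 0.1754]
307 -0.4 [0.5712 0.1757]
310 -0.7 [0.5737 0.176 ]
313 0.2 [0.5761 0.1765]
316 -0.5 [0.5786 0.1769]
319 -0.1 [0.5811 0.1773]
322 0.7 [0.5835 0.1778]
325 -0.1 [0.586  0.1782]
328 -0.5 [0.5885 0.1785]
331 -0.9 [0.591  0.1789]
334 0.8 [0.5934 0.1795]
337 0.3 [0.5959 0.1799]
340 1.0 [0.5983 0.1803]
343 -0.4 [0.601  0.1806]
346 0.6 [0.6034 0.1811]
349 -0.1 [0.606  0.1815]
352 1.1 [0.6083 0.182 ]
355 -0.1 [0.611  0.1823]
358 1.0 [0.6133 0.1829]
361 0.5 [0.616  0.1832]
364 0.1 [0.6186 0.1836]
367 -1.5 [0.6214 0.1839]
370 1.5 [0.6234 0.1846]
373 -0.1 [0.6262 0.1849]
376 -0.2 [0.6288 0.1853]
379 0.2 [0.6313 0.1858]
382 -0.4 [0.634  0.1861]
385 -0.0 [0.6365 0.1866]
388 -1.0 [0.6393 0.187 ]
391 -0.1 [0.6417 0.1874]
394 -0.1 [0.6443 0.1879]
397 -0.1 [0.6469 0.1883]
400 0.1 [0.6494 0.1888]
403 3.3 [0.651  0.1894]
406 9.1 [0.6517 0.1901]
409 12.2 [0.6531 0.1907]
412 -2.8 [0.6609 0.1903]
415 -2.2 [0.6634 0.1908]
418 -2.6 [0.6661 0.1912]
421 -1.4 [0.6684 0.1917]
424 -3.0 [0.6717 0.1921]
```

View pics/w4c.png

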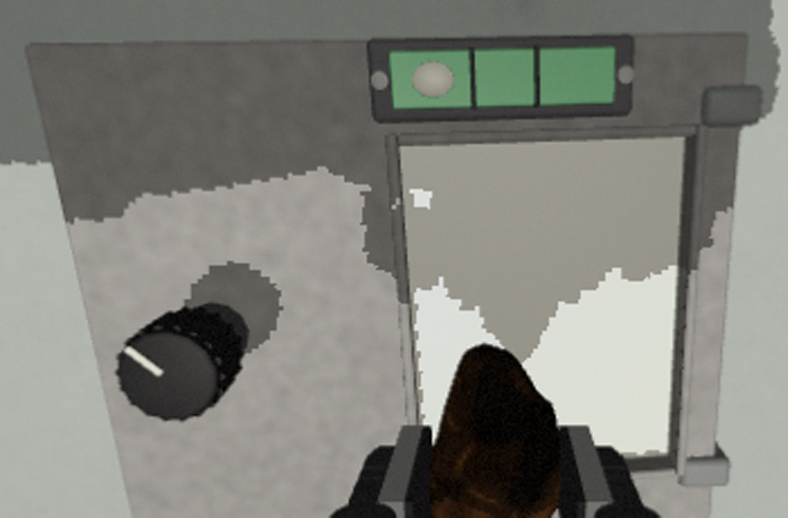

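```bash
python3 -c "
from h import *
i=robot.camera_info('wrist');c,n,c2,n2=np.load('plate.npy')
def onp(uvc,h,full=True):
    uv=np.array(uvc,float)/2.25+[100,55]
    r=rays(i,uv);E=i['extrinsics'];dv=np.c_[r[:,0],-r[:,1],-np.ones(len(r))]@E[:3,:3].T;o=E[:3,3]
    q=c2+n2*h;t=((q-o)@n2)/(dv@n2);return o+dv*t[:,None]
def rep(nm,uvc,h):
    Q=onp(uvc,h);v=Q[1]-Q[0];print(nm,Q.round(4).tolist(),'ang',np.arctan2(v[1],v[0]).round(4),'len',np.linalg.norm(v).round(4))
rep('vial bottom edge',[(372,122),(632,117)],.012)
rep('vial top edge',[(368,40),(632,36)],.012)
rep('plate left edge',[(28,45),(747,34)],-.002)
rep('plate near edge',[(28,45),(133,518)],-.002)
rep('pan near wall floor',[(402,145),(415,400)],0)
rep('pan left wall inner top',[(400,140),(690,132)],.012)
rep('pan far wall inner top',[(690,132),(672,460)],.012)
rep('pan right wall inner top near..',[(600,462),(672,460)],.012)
rep('knob top',[(165,380),(165,380)],.06)
"
```

```text
vial bottom edge [[0.5361, 0.2015, 0.0759], [0.6222, 0.2188, 0.0672]] ang 0.198 len 0.0882
vial top edge [[0.5319, 0.2259, 0.0759], [0.6161, 0.2434, 0.0673]] ang 0.2049 len 0.0864
plate left edge [[0.4241, 0.2049, 0.0727], [0.6595, 0.2543, 0.0488]] ang 0.2068 len 0.2417
plate near edge [[0.4241, 0.2049, 0.0727], [0.4593, 0.0336, 0.0728]] ang -1.3684 len 0.1749
pan near wall floor [[0.5452, 0.1956, 0.0631], [0.5634, 0.1001, 0.0633]] ang -1.3829 len 0.0973
pan left wall inner top [[0.5459, 0.1975, 0.0751], [0.6437, 0.2176, 0.0651]] ang 0.203 len 0.1004
pan far wall inner top [[0.6437, 0.2176, 0.0651], [0.6703, 0.093, 0.0651]] ang -1.3603 len 0.1274
pan right wall inner top near.. [[0.6408, 0.0885, 0.068], [0.6703, 0.093, 0.0651]] ang 0.1536 len 0.03
knob top [[0.4966, 0.1228, 0.1296], [0.4966, 0.1228, 0.1296]] ang 0.0 len 0.0
```

```bash
python3 -c "
from h import *
plan([.6176,.1194,.237],.203)"
```

```text
t 4.88 from [0.5895 0.1284 0.3306] yaw 0.178 F [ 0.2  0.7 -0.9] w 0.0305 | shift [93.8 25.7 13.7] turn [-0.025  0.002 -0.004] dist 98.0 rows 2.4
```

Request:
step_arm(targets=[{"x":5,"y":13,"z":7,"ax":-0.012,"ay":0.001,"az":-0.002},{"x":12,"y":26,"z":14,"ax":-0.025,"ay":0.002,"az":-0.004},{"x":30,"y":26,"z":14,"ax":-0.025,"ay":0.002,"az":-0.004},{"x":50,"y":26,"z":14,"ax":-0.025,"ay":0.002,"az":-0.004},{"x":68,"y":26,"z":14,"ax":-0.025,"ay":0.002,"az":-0.004},{"x":80,"y":26,"z":14,"ax":-0.025,"ay":0.002,"az":-0.004},{"x":88,"y":26,"z":14,"ax":-0.025,"ay":0.002,"az":-0.004},{"x":94,"y":26,"z":14,"ax":-0.025,"ay":0.002,"az":-0.004}])

```text
time: 5.55
position: [0.6178, 0.1186, 0.2361]
tool_rot: [[-0.001, 0.98, 0.201], [0.0, 0.201, -0.98], [-1.0, -0.001, -0.0]]
wrist_force: [0.1, -0.5, -0.4]
gripper_width: 0.0308
```

```bash
python3 -c "
from look import *
look('w5',[])"
```

```text
t 5.55 from [0.6178 0.1186 0.2361] yaw 0.202 F [ 0.1 -0.5 -0.4] w 0.0308 | shift [ -63.7 -244.5  382.3] turn [0.518 0.    0.001] dist 458.0 rows 11.0
```

View pics/w5.png

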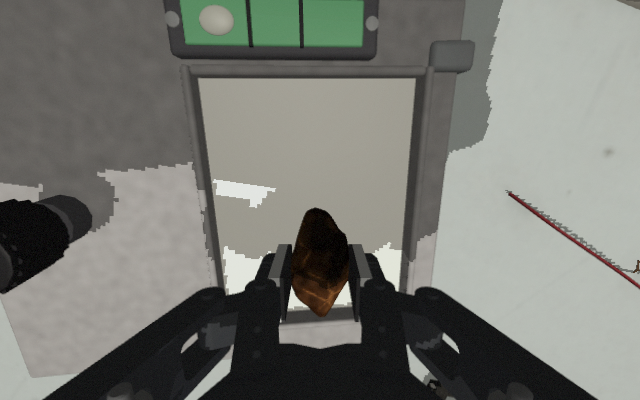

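The piece at (320,260) is over the pan. Its lower tip is close to the right-hand wall (y≈312), so I'll shift 5 mm inward, lower and release.

Request:
step_arm(targets=[{"x":0,"y":0,"z":-3,"ax":0,"ay":0,"az":0},{"x":0,"y":0,"z":-5,"ax":0,"ay":0,"az":0},{"x":1,"y":0,"z":-5,"ax":0,"ay":0,"az":0},{"x":2,"y":0,"z":-5,"ax":0,"ay":0,"az":0},{"x":2,"y":0,"z":-5,"ax":0,"ay":0,"az":0},{"x":2,"y":0,"z":-5,"ax":0,"ay":0,"az":0},{"x":2,"y":0,"z":-5,"ax":0,"ay":0,"az":0},{"x":2,"y":0,"z":-5,"ax":0,"ay":0,"az":0}])

```text
time: 6.27
position: [0.6167, 0.1235, 0.2335]
tool_rot: [[-0.002, 0.98, 0.201], [-0.0, 0.201, -0.98], [-1.0, -0.002, -0.0]]
wrist_force: [0.3, -0.2, -0.4]
gripper_width: 0.0305
```

Request:
step_arm(targets=[{"x":0,"y":0,"z":0,"ax":0,"ay":0,"az":0},{"x":0,"y":0,"z":0,"ax":0,"ay":0,"az":0},{"x":0,"y":0,"z":0,"ax":0,"ay":0,"az":0},{"x":0,"y":0,"z":0,"ax":0,"ay":0,"az":0},{"x":-15,"y":0,"z":0,"ax":0,"ay":0,"az":0},{"x":-40,"y":0,"z":0,"ax":0,"ay":0,"az":0},{"x":-70,"y":0,"z":0,"ax":0,"ay":0,"az":0},{"x":-100,"y":0,"z":0,"ax":0,"ay":0,"az":0}], hand=0.6)

```text
time: 6.93
position: [0.6165, 0.1234, 0.3344]
tool_rot: [[-0.003, 0.98, 0.201], [-0.0, 0.201, -0.98], [-1.0, -0.003, -0.0]]
wrist_force: [0.3, 0.7, 0.6]
gripper_width: 0.051
```

```bash
python3 -c "
from look import *
look('w6',[('long_mid',.067)])
plan([.48,-.165,.30],.25)"
```

```text
t 6.93 from [0.6165 0.1234 0.3344] yaw 0.202 F [0.3 0.7 0.6] w 0.051 | shift [  35.  -244.1  387.3] turn [0.518 0.    0.003] dist 459.0 rows 11.0
long_mid [0.6181 0.123  0.0624] 0.69 [[322. 208.]]
long_mid [0.4906 0.1171 0.1027] 0.53 [[150. 199.]]
long_mid 0.73 [147.9 193.8] [39. 38. 37.] 2224 [0.4688 0.1066] ext [0.039 0.055] long [-0.812 -0.583] rect [469. 106.] [53. 39.] 35 depth mean [0.4935 0.1237 0.1107] ztop 0.1168
long_mid 0.59 [320.7 206. ] [38. 24. 13.] 1817 [0.6162 0.1255] ext [0.03  0.061] long [-0.191  0.982] rect [617. 124.] [60. 33.] 84 depth mean [0.6161 0.1265 0.07  ] ztop 0.0738
t 7.08 from [0.6175 0.1237 0.3359] yaw 0.202 F [-0.2 -0.3  0.2] w 0.0514 | shift [  35.3 -192.7  255.2] turn [-0.048 -0.    -0.003] dist 322.0 rows 7.7
```

View pics/w6.png

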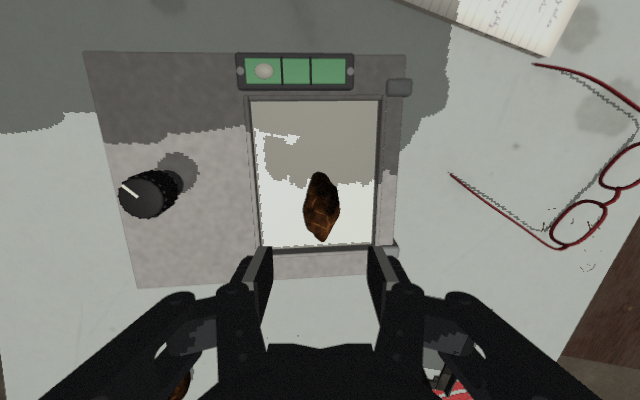

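The long piece lies in the pan at (320,206) with room for the round one above it. Now for the nugget.

Request:
step_arm(targets=[{"x":0,"y":-20,"z":28,"ax":0,"ay":0,"az":0},{"x":0,"y":-45,"z":60,"ax":0,"ay":0,"az":0},{"x":0,"y":-70,"z":93,"ax":0,"ay":0,"az":0},{"x":5,"y":-95,"z":126,"ax":-0.02,"ay":0,"az":0},{"x":10,"y":-120,"z":158,"ax":-0.03,"ay":0,"az":0},{"x":18,"y":-145,"z":190,"ax":-0.05,"ay":0,"az":0},{"x":27,"y":-170,"z":223,"ax":-0.05,"ay":0,"az":0},{"x":35,"y":-193,"z":255,"ax":-0.05,"ay":0,"az":0}], hand=0.75)

```text
time: 7.75
position: [0.478, -0.1661, 0.299]
tool_rot: [[0.002, 0.968, 0.25], [0.001, 0.25, -0.968], [-1.0, 0.002, -0.001]]
wrist_force: [1.2, -0.8, -0.4]
gripper_width: 0.0638
```

```bash
python3 -c "
from look import *
look('w7',[('round_mid',.015)])
"
```

```text
t 7.75 from [ 0.478  -0.1661  0.299 ] yaw 0.252 F [ 1.2 -0.8 -0.4] w 0.0638 | shift [ -1.1 -56.9 128.7] turn [ 0.568 -0.001 -0.002] dist 141.0 rows 4.5
round_mid [ 0.4822 -0.1641  0.0185] 0.89 [[324. 203.]]
round_mid 0.56 [323.8 202.6] [25. 14.  8.] 1394 [ 0.4821 -0.1646] ext [0.033 0.048] long [-0.256  0.967] rect [ 482. -166.] [33. 47.] 14 depth mean [ 0.481  -0.1611  0.027 ] ztop 0.0334
```

View pics/w7.png

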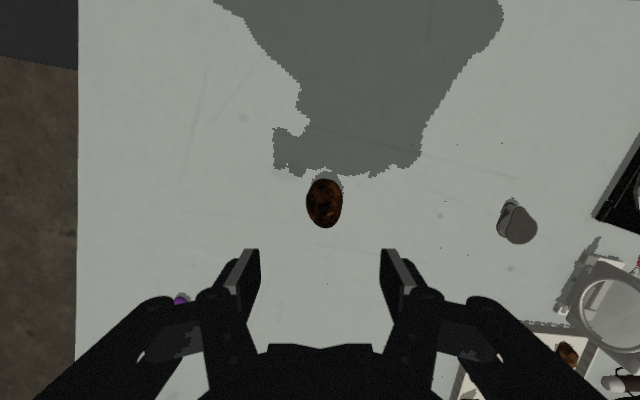

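The nugget is at (324,203), isolated, 33x47 mm with its top at 33 mm, as described.

```bash
python3 -c "
from h import *
plan([.482,-.166,.177],.253)"
```

```text
t 7.9 from [ 0.478  -0.1669  0.2989] yaw 0.248 F [ 0.9  0.6 -0.1] w 0.064 | shift [121.9   4.    0.3] turn [-0.005 -0.001 -0.001] dist 122.0 rows 2.9
```

Request:
step_arm(targets=[{"x":20,"y":4,"z":0,"ax":0,"ay":0,"az":0},{"x":45,"y":4,"z":0,"ax":0,"ay":0,"az":0},{"x":70,"y":4,"z":0,"ax":0,"ay":0,"az":0},{"x":95,"y":4,"z":0,"ax":0,"ay":0,"az":0},{"x":114,"y":4,"z":0,"ax":0,"ay":0,"az":0},{"x":121,"y":4,"z":0,"ax":0,"ay":0,"az":0},{"x":121,"y":4,"z":0,"ax":0,"ay":0,"az":0},{"x":121,"y":4,"z":0,"ax":0,"ay":0,"az":0}])

```text
time: 8.57
position: [0.4823, -0.1652, 0.1783]
tool_rot: [[0.0, 0.969, 0.246], [0.001, 0.246, -0.969], [-1.0, 0.001, -0.001]]
wrist_force: [1.0, -0.4, -0.1]
gripper_width: 0.0638
```

Request:
step_arm(targets=[{"x":0,"y":0,"z":0,"ax":0,"ay":0,"az":0},{"x":0,"y":0,"z":0,"ax":0,"ay":0,"az":0},{"x":0,"y":0,"z":0,"ax":0,"ay":0,"az":0},{"x":0,"y":0,"z":0,"ax":0,"ay":0,"az":0},{"x":0,"y":0,"z":0,"ax":0,"ay":0,"az":0},{"x":0,"y":0,"z":0,"ax":0,"ay":0,"az":0},{"x":-5,"y":0,"z":0,"ax":0,"ay":0,"az":0},{"x":-15,"y":0,"z":0,"ax":0,"ay":0,"az":0}], hand=0.2)

```text
time: 9.23
position: [0.482, -0.1652, 0.1935]
tool_rot: [[-0.001, 0.969, 0.246], [0.002, 0.246, -0.969], [-1.0, -0.0, -0.002]]
wrist_force: [-0.3, 0.2, -0.2]
gripper_width: 0.0316
```

```bash
python3 -c "
from look import *
look('w8',[('round_mid',.03)])
ex=np.array([np.cos(.203),np.sin(.203)]);ey=np.array([-ex[1],ex[0]])
t=np.array([.608,.146])+0*ex+.038*ey;print(t)
plan([*t,.34],.203)"
```

```text
t 9.23 from [ 0.482  -0.1652  0.1935] yaw 0.249 F [-0.3  0.2 -0.2] w 0.0316 | shift [-106.8  -60.6  128.7] turn [ 0.565 -0.002  0.001] dist 178.0 rows 4.5
round_mid [ 0.483  -0.1658  0.0295] 0.95 [[321. 271.]]
round_mid 0.88 [320.1 267.4] [21. 13.  7.] 4381 [ 0.4819 -0.164 ] ext [0.033 0.051] long [-0.265  0.964] rect [ 482. -165.] [32. 51.] 12 depth mean [ 0.4804 -0.158   0.0404] ztop 0.0471
[0.60033887 0.18321971]
t 9.38 from [ 0.4828 -0.1655  0.1944] yaw 0.248 F [-0.2  0.  -0.4] w 0.0313 | shift [-145.   200.  -309.1] turn [ 0.045 -0.    -0.002] dist 396.0 rows 9.5
```

View pics/w8.png

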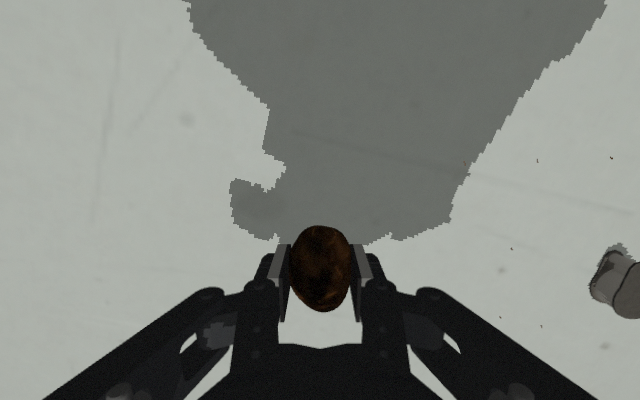

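Nugget held at (320,268).

Request:
step_arm(targets=[{"x":-38,"y":5,"z":-8,"ax":0,"ay":0,"az":0},{"x":-75,"y":15,"z":-25,"ax":0,"ay":0,"az":0},{"x":-105,"y":30,"z":-50,"ax":0.01,"ay":0,"az":0},{"x":-130,"y":50,"z":-80,"ax":0.02,"ay":0,"az":0},{"x":-145,"y":70,"z":-110,"ax":0.03,"ay":0,"az":-0.001},{"x":-145,"y":92,"z":-143,"ax":0.04,"ay":0,"az":-0.002},{"x":-145,"y":114,"z":-176,"ax":0.045,"ay":0,"az":-0.002},{"x":-145,"y":136,"z":-209,"ax":0.045,"ay":0,"az":-0.002}])

```text
time: 10.05
position: [0.5632, 0.0724, 0.3402]
tool_rot: [[0.001, 0.979, 0.202], [0.0, 0.202, -0.979], [-1.0, 0.001, -0.0]]
wrist_force: [0.9, -0.8, -0.3]
gripper_width: 0.0316
```

```bash
python3 -c "
from h import *
plan([.6003,.1832,.29],.203)"
```

```text
t 10.05 from [0.5632 0.0724 0.3402] yaw 0.203 F [ 0.9 -0.8 -0.3] w 0.0316 | shift [  50.3   58.7 -101.1] turn [-0.    -0.    -0.001] dist 127.0 rows 3.1
```

Request:
step_arm(targets=[{"x":0,"y":15,"z":-25,"ax":0,"ay":0,"az":0},{"x":0,"y":32,"z":-55,"ax":0,"ay":0,"az":0},{"x":5,"y":48,"z":-82,"ax":0,"ay":0,"az":0},{"x":15,"y":57,"z":-97,"ax":0,"ay":0,"az":0},{"x":30,"y":59,"z":-101,"ax":0,"ay":0,"az":0},{"x":42,"y":59,"z":-101,"ax":0,"ay":0,"az":0},{"x":50,"y":59,"z":-101,"ax":0,"ay":0,"az":0},{"x":50,"y":59,"z":-101,"ax":0,"ay":0,"az":0}])

```text
time: 10.72
position: [0.6001, 0.183, 0.2885]
tool_rot: [[-0.002, 0.979, 0.202], [-0.0, 0.202, -0.979], [-1.0, -0.002, 0.0]]
wrist_force: [0.4, -0.0, -0.6]
gripper_width: 0.0319
```

```bash
python3 -c "
from look import *
look('w9',[])
plan([.6003,.1832,.239],.203)"
```

```text
t 10.72 from [0.6001 0.183  0.2885] yaw 0.203 F [ 0.4 -0.  -0.6] w 0.0319 | shift [ -11.1 -240.6  448.8] turn [0.519 0.001 0.002] dist 509.0 rows 12.2
t 10.77 from [0.6004 0.1829 0.2898] yaw 0.203 F [-0.7  0.3  0.3] w 0.0312 | shift [50.8  0.  -0.3] turn [-0. -0.  0.] dist 51.0 rows 1.2
```

View pics/w9.png

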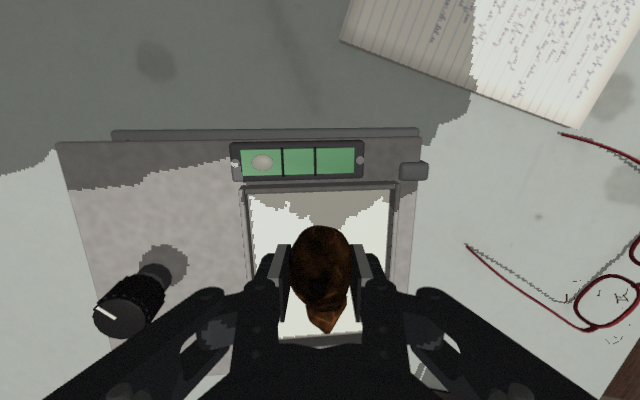

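Request:
step_arm(targets=[{"x":12,"y":0,"z":0,"ax":0,"ay":0,"az":0},{"x":25,"y":0,"z":0,"ax":0,"ay":0,"az":0},{"x":36,"y":0,"z":0,"ax":0,"ay":0,"az":0},{"x":44,"y":0,"z":0,"ax":0,"ay":0,"az":0},{"x":49,"y":0,"z":0,"ax":0,"ay":0,"az":0},{"x":52,"y":0,"z":0,"ax":0,"ay":0,"az":0},{"x":52,"y":0,"z":0,"ax":0,"ay":0,"az":0},{"x":52,"y":0,"z":0,"ax":0,"ay":0,"az":0}])

```text
time: 11.43
position: [0.6005, 0.1829, 0.2382]
tool_rot: [[0.0, 0.98, 0.201], [0.0, 0.201, -0.98], [-1.0, 0.0, -0.0]]
wrist_force: [0.2, 0.4, -0.2]
gripper_width: 0.0319
```

Request:
step_arm(targets=[{"x":0,"y":0,"z":0,"ax":0,"ay":0,"az":0},{"x":0,"y":0,"z":0,"ax":0,"ay":0,"az":0},{"x":0,"y":0,"z":0,"ax":0,"ay":0,"az":0},{"x":0,"y":0,"z":0,"ax":0,"ay":0,"az":0},{"x":0,"y":0,"z":0,"ax":0,"ay":0,"az":0},{"x":-20,"y":0,"z":0,"ax":0,"ay":0,"az":0},{"x":-50,"y":0,"z":0,"ax":0,"ay":0,"az":0},{"x":-85,"y":0,"z":0,"ax":0,"ay":0,"az":0}], hand=0.58)

```text
time: 12.1
position: [0.5999, 0.1827, 0.3228]
tool_rot: [[-0.003, 0.98, 0.201], [-0.001, 0.201, -0.98], [-1.0, -0.003, 0.0]]
wrist_force: [1.3, 0.3, 0.5]
gripper_width: 0.0496
```

```bash
python3 -c "
from look import *
look('w10',[('round_mid',.075),('long_mid',.067),('knob_grip',.105)])
"
```

```text
t 12.1 from [0.5999 0.1827 0.3228] yaw 0.203 F [1.3 0.3 0.5] w 0.0496 | shift [  23.6 -240.   448.6] turn [0.519 0.001 0.003] dist 509.0 rows 12.2
round_mid [0.6034 0.1821 0.0762] 0.57 [[325. 218.]]
round_mid 0.94 [323.7 213.4] [32. 21. 13.] 1889 [0.6019 0.1851] ext [0.034 0.049] long [-0.227  0.974] rect [602. 184.] [33. 48.] 11 depth mean [0.6012 0.1879 0.0831] ztop 0.0904
long_mid [0.616  0.1196 0.0638] 0.63 [[324. 279.]]
long_mid 0.91 [325.2 273.9] [41. 27. 17.] 1675 [0.6155 0.1268] ext [0.031 0.062] long [-0.182  0.983] rect [616. 125.] [32. 64.] 11 depth mean [0.6152 0.1284 0.0696] ztop 0.0737
knob_grip [0.4883 0.1197 0.101 ] 0.75 [[160. 276.]]
knob_grip 0.97 [159.7 276.2] [34. 33. 33.] 2107 [0.4901 0.1223] ext [0.032 0.052] long [0.553 0.833] rect [490. 122.] [50. 31.] 53 depth mean [0.4928 0.1262 0.1098] ztop 0.1168
```

View pics/w10.png

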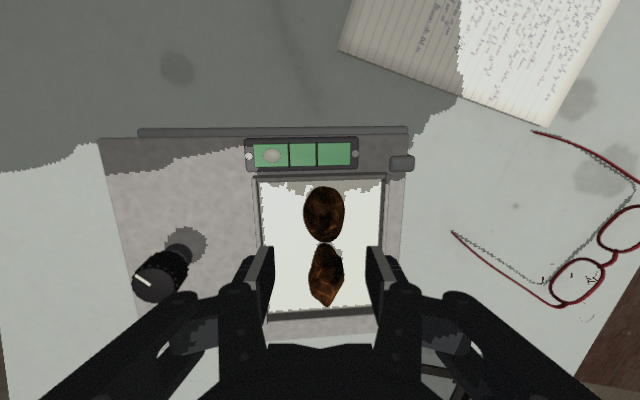

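Both pieces lie in the pan, the round at (324,214) and the long at (325,274), both released. Next is the knob (160,276): hover above it with the jaws along stage y, so the pads can pivot as the plate tilts.

```bash
python3 -c "
from h import *
plan([.489,.12,.325],1.774)"
```

```text
t 12.45 from [0.6002 0.1828 0.3219] yaw 0.203 F [-0.3 -0.3  0.2] w 0.0497 | shift [  -2.8 -121.6   39.2] turn [-1.571e+00 -1.000e-03  1.000e-03] dist 128.0 rows 12.6
```

Request:
step_arm(targets=[{"x":-5,"y":-10,"z":3,"ax":-0.12,"ay":0,"az":0},{"x":-5,"y":-25,"z":8,"ax":-0.24,"ay":0,"az":0},{"x":-5,"y":-42,"z":14,"ax":-0.36,"ay":0,"az":0},{"x":-5,"y":-58,"z":19,"ax":-0.48,"ay":0,"az":0},{"x":-5,"y":-75,"z":24,"ax":-0.6,"ay":0,"az":0},{"x":-5,"y":-91,"z":29,"ax":-0.72,"ay":0,"az":0},{"x":-5,"y":-107,"z":34,"ax":-0.84,"ay":0,"az":0},{"x":-5,"y":-120,"z":39,"ax":-0.96,"ay":0,"az":0}], hand=0.75)

```text
time: 13.12
position: [0.4891, 0.12, 0.3262]
tool_rot: [[-0.004, 0.391, 0.92], [-0.001, 0.92, -0.391], [-1.0, -0.002, -0.003]]
wrist_force: [0.2, -0.7, 0.3]
gripper_width: 0.0639
```

```bash
python3 -c "
from h import *
plan([.489,.12,.325],1.774)"
```

```text
t 13.12 from [0.4891 0.12   0.3262] yaw 1.169 F [ 0.2 -0.7  0.3] w 0.0639 | shift [ 1.2 -0.  -0.1] turn [-0.605 -0.003  0.001] dist 1.0 rows 4.8
```

Request:
step_arm(targets=[{"x":0,"y":0,"z":0,"ax":-0.12,"ay":0,"az":0},{"x":0,"y":0,"z":0,"ax":-0.24,"ay":0,"az":0},{"x":0,"y":0,"z":0,"ax":-0.36,"ay":0,"az":0},{"x":0,"y":0,"z":0,"ax":-0.48,"ay":0,"az":0},{"x":0,"y":0,"z":0,"ax":-0.57,"ay":0,"az":0},{"x":1,"y":0,"z":0,"ax":-0.605,"ay":-0.003,"az":0.001},{"x":1,"y":0,"z":0,"ax":-0.605,"ay":-0.003,"az":0.001},{"x":1,"y":0,"z":0,"ax":-0.605,"ay":-0.003,"az":0.001}])

```text
time: 13.78
position: [0.4889, 0.1199, 0.3244]
tool_rot: [[-0.002, -0.2, 0.98], [-0.001, 0.98, 0.2], [-1.0, -0.0, -0.002]]
wrist_force: [-0.1, -0.1, -0.0]
gripper_width: 0.0639
```

```bash
python3 -c "
from look import *
look('w11',[('knob_grip',.115)])
i=robot.camera_info('wrist');d=np.load('pics/w11.npy')
r=robot.cut_out('wrist','knob_grip')[0]['pixels'];ys,xs=np.nonzero(r&(d>0));P=bydepth(i,np.c_[xs,ys],d[ys,xs])
for lo in (.11,.112,.114):
  T=P[P[:,2]>lo];print(lo,len(T),T.mean(0).round(4),(T.min(0)+T.max(0))/2,T.max(0)-T.min(0))
"
```

```text
t 13.78 from [0.4889 0.1199 0.3244] yaw 1.772 F [-0.1 -0.1 -0. ] w 0.0639 | shift [  24.7 -409.6 -118.1] turn [ 2.088e+00 -1.000e-03  2.000e-03] dist 427.0 rows 16.7
knob_grip [0.4883 0.1194 0.1009] 0.58 [[317. 225.]]
knob_grip 0.77 [318.3 228.1] [25. 25. 24.] 1832 [0.485  0.1195] ext [0.03  0.038] long [-0.985 -0.173] rect [485. 120.] [37. 29.] 11 depth mean [0.4859 0.1197 0.1123] ztop 0.117
0.11 1439 [0.4885 0.1202 0.1156] [0.48958359 0.1204446  0.11427341] [0.02980583 0.03064452 0.00851087]
0.112 1389 [0.4889 0.1203 0.1158] [0.48971117 0.12058064 0.11526652] [0.02955068 0.03037244 0.00652465]
0.114 1311 [0.4892 0.1203 0.116 ] [0.48971117 0.12031129 0.11626701] [0.02955068 0.02956391 0.00452368]
```

View pics/w11.png

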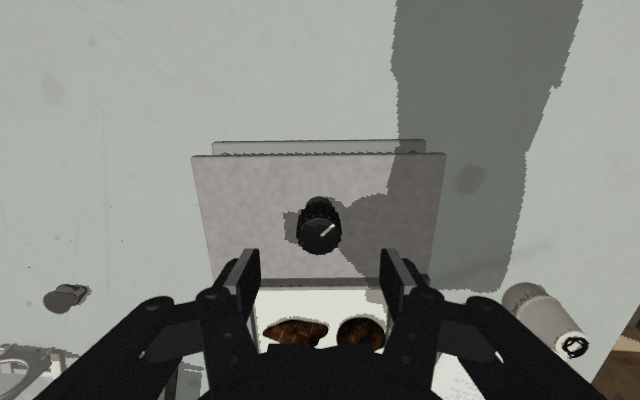

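The knob top is centred at (320,232), world (0.4896,0.1204,0.116), so the grip point is (0.4882,0.1201,0.102). Descending on it and closing.

Request:
step_arm(targets=[{"x":10,"y":0,"z":0,"ax":0,"ay":0,"az":0},{"x":22,"y":0,"z":0,"ax":0,"ay":0,"az":0},{"x":36,"y":0,"z":0,"ax":0,"ay":0,"az":0},{"x":48,"y":0,"z":0,"ax":0,"ay":0,"az":0},{"x":58,"y":0,"z":0,"ax":0,"ay":0,"az":0},{"x":65,"y":0,"z":0,"ax":0,"ay":0,"az":0},{"x":67,"y":0,"z":0,"ax":0,"ay":0,"az":0},{"x":67,"y":0,"z":0,"ax":0,"ay":0,"az":0}])

```text
time: 14.65
position: [0.4889, 0.1199, 0.2575]
tool_rot: [[-0.002, -0.2, 0.98], [-0.0, 0.98, 0.2], [-1.0, -0.0, -0.002]]
wrist_force: [1.3, 0.0, -0.6]
gripper_width: 0.0641
```

Request:
step_arm(targets=[{"x":0,"y":0,"z":0,"ax":0,"ay":0,"az":0},{"x":0,"y":0,"z":0,"ax":0,"ay":0,"az":0},{"x":0,"y":0,"z":0,"ax":0,"ay":0,"az":0},{"x":0,"y":0,"z":0,"ax":0,"ay":0,"az":0},{"x":0,"y":0,"z":0,"ax":0,"ay":0,"az":0},{"x":0,"y":0,"z":0,"ax":0,"ay":0,"az":0},{"x":0,"y":0,"z":0,"ax":0,"ay":0,"az":0},{"x":0,"y":0,"z":0,"ax":0,"ay":0,"az":0}], hand=0.1, squeeze=60)

```text
time: 15.32
position: [0.4891, 0.1195, 0.258]
tool_rot: [[-0.001, -0.2, 0.98], [-0.001, 0.98, 0.2], [-1.0, -0.001, -0.001]]
wrist_force: [-0.4, -5.3, 1.4]
gripper_width: 0.0283
```

```bash
python3 -c "
from look import *
look('w12',[])
"
```

```text
t 15.32 from [0.4891 0.1195 0.258 ] yaw 1.772 F [-0.4 -5.3  1.4] w 0.0283 | shift [ -41.3 -409.2 -118.3] turn [2.088e+00 1.000e-03 2.000e-03] dist 428.0 rows 16.7
```

View pics/w12.png

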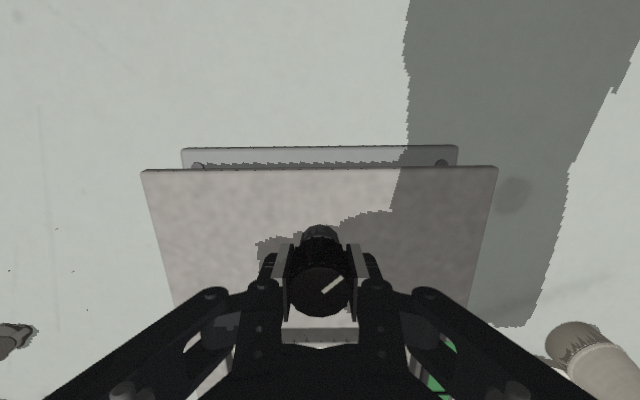

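The knob is gripped (28 mm), centred at (320,285). Pressing the plate to about level first, following the arc (20 mm down, 4 mm towards the robot).

Request:
step_arm(targets=[{"x":3,"y":0,"z":-0.6,"ax":0,"ay":0,"az":0},{"x":6,"y":0,"z":-1.2,"ax":0,"ay":0,"az":0},{"x":9,"y":0,"z":-1.8,"ax":0,"ay":0,"az":0},{"x":12,"y":0,"z":-2.4,"ax":0,"ay":0,"az":0},{"x":15,"y":0,"z":-3,"ax":0,"ay":0,"az":0},{"x":17,"y":0,"z":-3.4,"ax":0,"ay":0,"az":0},{"x":19,"y":0,"z":-3.8,"ax":0,"ay":0,"az":0},{"x":19,"y":0,"z":-3.8,"ax":0,"ay":0,"az":0}])

```text
time: 16.03
position: [0.485, 0.1186, 0.2391]
tool_rot: [[-0.001, -0.2, 0.98], [-0.002, 0.98, 0.2], [-1.0, -0.002, -0.002]]
wrist_force: [-6.1, -2.8, 5.5]
gripper_width: 0.0284
```

```bash
python3 -c "
from look import *
look('w13',[])
p,d=robot.grab_frame('top');cv2.imwrite('pics/top1.png',cv2.resize(p[140:260,220:340,::-1],None,fx=5,fy=5,interpolation=cv2.INTER_CUBIC))
"
```

```text
t 16.03 from [0.485  0.1186 0.2391] yaw 1.772 F [-6.1 -2.8  5.5] w 0.0284 | shift [ -60.  -409.1 -114.1] turn [2.088e+00 1.000e-03 3.000e-03] dist 429.0 rows 16.7
```

View pics/w13.png

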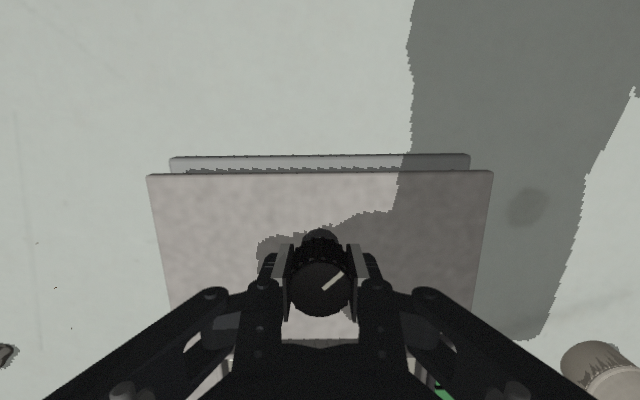

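View pics/top1.png

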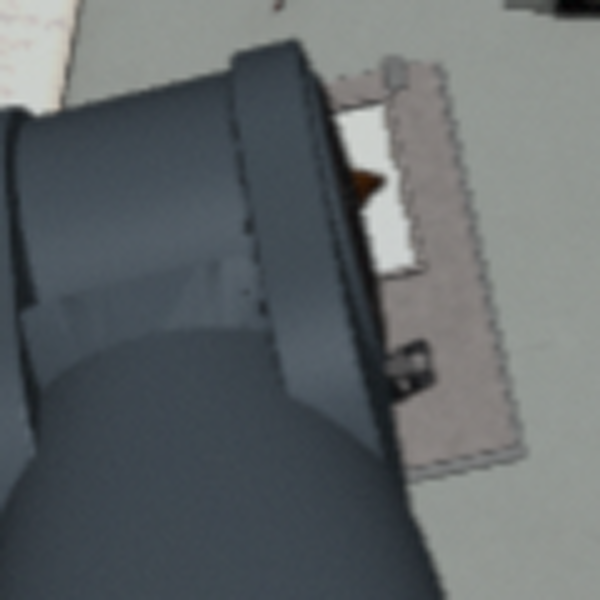

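Force is about 5 N and the plate is nearly level; the arm blocks the top view. Now turning clockwise (positive ax) at constant height.

Request:
step_arm(targets=[{"x":0,"y":0,"z":-0.5,"ax":0.1,"ay":0,"az":0},{"x":0,"y":0,"z":-0.5,"ax":0.2,"ay":0,"az":0},{"x":0,"y":0,"z":-0.5,"ax":0.3,"ay":0,"az":0},{"x":0,"y":0,"z":-0.5,"ax":0.4,"ay":0,"az":0},{"x":0,"y":0,"z":-0.5,"ax":0.5,"ay":0,"az":0},{"x":0,"y":0,"z":-0.5,"ax":0.6,"ay":0,"az":0},{"x":0,"y":0,"z":-0.5,"ax":0.7,"ay":0,"az":0},{"x":0,"y":0,"z":-0.5,"ax":0.75,"ay":0,"az":0}])

```text
time: 16.8
position: [0.4849, 0.1187, 0.24]
tool_rot: [[0.0, 0.526, 0.85], [-0.001, 0.85, -0.526], [-1.0, -0.001, 0.001]]
wrist_force: [-0.8, 3.2, 3.5]
gripper_width: 0.0282
```

```bash
python3 -c "
from look import *
look('w14',[])
"
```

```text
t 16.8 from [0.4849 0.1187 0.24  ] yaw 1.016 F [-0.8  3.2  3.5] w 0.0282 | shift [ -59.5 -376.   197.8] turn [1.332e+00 1.000e-03 0.000e+00] dist 429.0 rows 10.7
```

View pics/w14.png

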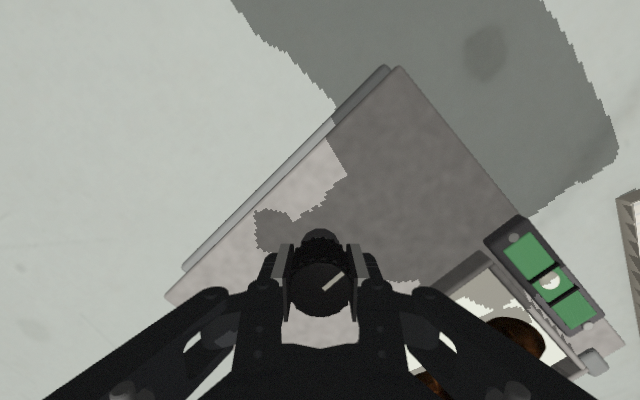

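The white mark keeps its place in the jaws at (333,281), so the knob turns with the grip. The vial at (550,280) shows the bubble between the lines, so this height is about level. Continuing the turn.

Request:
step_arm(targets=[{"x":0,"y":0,"z":0,"ax":0.1,"ay":0,"az":0},{"x":0,"y":0,"z":0,"ax":0.2,"ay":0,"az":0},{"x":0,"y":0,"z":0,"ax":0.3,"ay":0,"az":0},{"x":0,"y":0,"z":0,"ax":0.4,"ay":0,"az":0},{"x":0,"y":0,"z":0,"ax":0.5,"ay":0,"az":0},{"x":0,"y":0,"z":0,"ax":0.6,"ay":0,"az":0},{"x":0,"y":0,"z":0,"ax":0.7,"ay":0,"az":0},{"x":0,"y":0,"z":0,"ax":0.75,"ay":0,"az":0}])

```text
time: 17.52
position: [0.485, 0.1189, 0.2403]
tool_rot: [[0.001, 0.966, 0.258], [-0.001, 0.258, -0.966], [-1.0, 0.001, 0.001]]
wrist_force: [0.8, 2.5, 0.6]
gripper_width: 0.0285
```

Request:
step_arm(targets=[{"x":0,"y":0,"z":0,"ax":0.1,"ay":0,"az":0},{"x":0,"y":0,"z":0,"ax":0.2,"ay":0,"az":0},{"x":0,"y":0,"z":0,"ax":0.3,"ay":0,"az":0},{"x":0,"y":0,"z":0,"ax":0.4,"ay":0,"az":0},{"x":0,"y":0,"z":0,"ax":0.45,"ay":0,"az":0},{"x":0,"y":0,"z":0,"ax":0.45,"ay":0,"az":0},{"x":0,"y":0,"z":0,"ax":0.45,"ay":0,"az":0},{"x":0,"y":0,"z":0,"ax":0.45,"ay":0,"az":0}])

```text
time: 18.18
position: [0.4853, 0.1191, 0.2405]
tool_rot: [[0.002, 0.983, -0.185], [-0.0, -0.185, -0.983], [-1.0, 0.002, 0.0]]
wrist_force: [1.6, 3.5, 2.3]
gripper_width: 0.0285
```

```bash
python3 -c "
from look import *
look('w15',[])
"
```

```text
t 18.18 from [0.4853 0.1191 0.2405] yaw -0.186 F [1.6 3.5 2.3] w 0.0285 | shift [-59.3  48.8 422.3] turn [ 0.13  -0.    -0.002] dist 429.0 rows 10.3
```

View pics/w15.png

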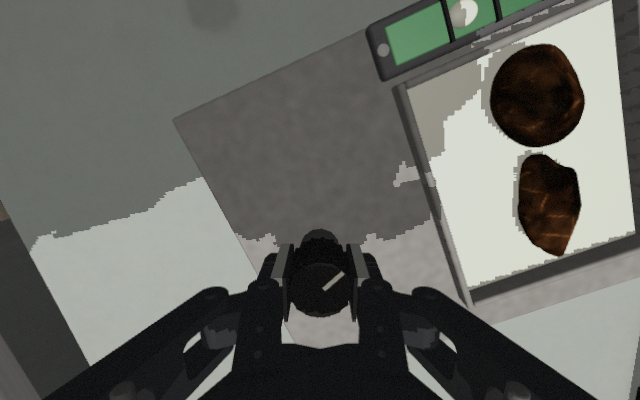

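Turned 1.96 rad so far. The bubble at (466,13) is near the knob-side line and only the spring force shows. Now pressing down gently to find the pad.

Request:
step_arm(targets=[{"x":0.4,"y":0,"z":0,"ax":0,"ay":0,"az":0},{"x":0.8,"y":0,"z":0,"ax":0,"ay":0,"az":0},{"x":1.2,"y":0,"z":0,"ax":0,"ay":0,"az":0},{"x":1.6,"y":0,"z":0,"ax":0,"ay":0,"az":0},{"x":2,"y":0,"z":0,"ax":0,"ay":0,"az":0},{"x":2,"y":0,"z":0,"ax":0,"ay":0,"az":0},{"x":2,"y":0,"z":0,"ax":0,"ay":0,"az":0},{"x":2,"y":0,"z":0,"ax":0,"ay":0,"az":0}])

```text
time: 18.9
position: [0.4852, 0.119, 0.2393]
tool_rot: [[0.002, 0.983, -0.184], [-0.0, -0.184, -0.983], [-1.0, 0.002, -0.0]]
wrist_force: [-5.4, 0.3, 18.8]
gripper_width: 0.0283
```

Request:
step_arm(targets=[{"x":0,"y":0,"z":0,"ax":0,"ay":0,"az":0},{"x":0,"y":0,"z":0,"ax":0,"ay":0,"az":0},{"x":0,"y":0,"z":0,"ax":0,"ay":0,"az":0},{"x":0,"y":0,"z":0,"ax":0,"ay":0,"az":0},{"x":0,"y":0,"z":0,"ax":0,"ay":0,"az":0},{"x":0,"y":0,"z":0,"ax":0,"ay":0,"az":0},{"x":0,"y":0,"z":0,"ax":0,"ay":0,"az":0},{"x":0,"y":0,"z":0,"ax":0,"ay":0,"az":0}])

```text
time: 19.57
position: [0.4852, 0.119, 0.2397]
tool_rot: [[0.003, 0.983, -0.183], [-0.0, -0.183, -0.983], [-1.0, 0.003, -0.0]]
wrist_force: [-3.0, 1.4, 12.8]
gripper_width: 0.0286
```

Request:
step_arm(targets=[{"x":0.5,"y":0,"z":0,"ax":0,"ay":0,"az":0},{"x":0.5,"y":0,"z":0,"ax":0,"ay":0,"az":0},{"x":0.5,"y":0,"z":0,"ax":0,"ay":0,"az":0},{"x":0.5,"y":0,"z":0,"ax":0,"ay":0,"az":0},{"x":0.5,"y":0,"z":0,"ax":0,"ay":0,"az":0},{"x":0.5,"y":0,"z":0,"ax":0,"ay":0,"az":0},{"x":0.5,"y":0,"z":0,"ax":0,"ay":0,"az":0},{"x":0.5,"y":0,"z":0,"ax":0,"ay":0,"az":0}])

```text
time: 20.23
position: [0.4851, 0.119, 0.2397]
tool_rot: [[0.003, 0.983, -0.182], [-0.0, -0.182, -0.983], [-1.0, 0.003, -0.0]]
wrist_force: [-3.0, 1.9, 13.2]
gripper_width: 0.028
```

```bash
python3 -c "
from look import *
look('w16',[])
p=cv2.imread('pics/w16.png');cv2.imwrite('pics/w16c.png',cv2.resize(p[0:130,340:640],None,fx=2.6,fy=2.6,interpolation=cv2.INTER_CUBIC))
"
```

```text
t 20.23 from [0.4851 0.119  0.2397] yaw -0.183 F [-3.   1.9 13.2] w 0.028 | shift [-60.3  47.8 422.4] turn [ 0.133 -0.001 -0.003] dist 429.0 rows 10.3
```

View pics/w16c.png

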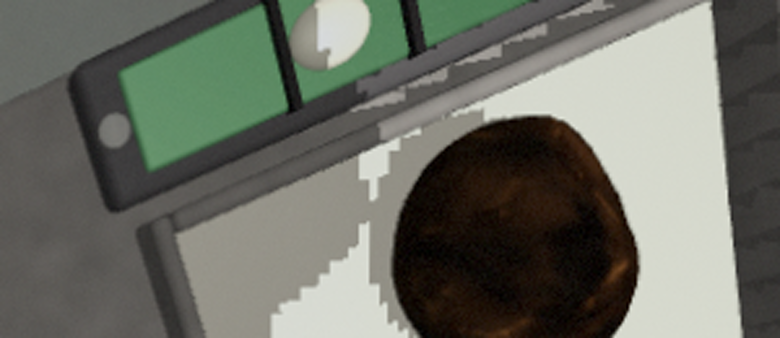

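Contact found: 13 N, the plate stopped, and the bubble (crop (332,32)) sits between the lines, about 1.6 mm towards the knob (parallax might make it 2–2.5). I'll turn back counter-clockwise by about 0.16 rad, following down 0.7 mm.

Request:
step_arm(targets=[{"x":0.7,"y":0,"z":0,"ax":-0.04,"ay":0,"az":0},{"x":0.9,"y":0,"z":0,"ax":-0.08,"ay":0,"az":0},{"x":1.1,"y":0,"z":0,"ax":-0.12,"ay":0,"az":0},{"x":1.2,"y":0,"z":0,"ax":-0.16,"ay":0,"az":0},{"x":1.2,"y":0,"z":0,"ax":-0.16,"ay":0,"az":0},{"x":1.2,"y":0,"z":0,"ax":-0.16,"ay":0,"az":0},{"x":1.2,"y":0,"z":0,"ax":-0.16,"ay":0,"az":0},{"x":1.2,"y":0,"z":0,"ax":-0.16,"ay":0,"az":0}])

```text
time: 20.95
position: [0.4849, 0.119, 0.2389]
tool_rot: [[0.003, 1.0, -0.022], [-0.0, -0.022, -1.0], [-1.0, 0.003, 0.0]]
wrist_force: [-5.8, 1.5, 13.7]
gripper_width: 0.0284
```

Request:
step_arm(targets=[{"x":0.5,"y":0,"z":0,"ax":0,"ay":0,"az":0},{"x":0.5,"y":0,"z":0,"ax":0,"ay":0,"az":0},{"x":0.5,"y":0,"z":0,"ax":0,"ay":0,"az":0},{"x":0.5,"y":0,"z":0,"ax":0,"ay":0,"az":0},{"x":0.5,"y":0,"z":0,"ax":0,"ay":0,"az":0},{"x":0.5,"y":0,"z":0,"ax":0,"ay":0,"az":0},{"x":0.5,"y":0,"z":0,"ax":0,"ay":0,"az":0},{"x":0.5,"y":0,"z":0,"ax":0,"ay":0,"az":0}])

```text
time: 21.62
position: [0.4848, 0.119, 0.239]
tool_rot: [[0.003, 1.0, -0.021], [-0.0, -0.021, -1.0], [-1.0, 0.003, -0.0]]
wrist_force: [-3.8, 1.7, 13.4]
gripper_width: 0.0286
```

Request:
step_arm(targets=[{"x":0.5,"y":0,"z":0,"ax":0,"ay":0,"az":0},{"x":0.5,"y":0,"z":0,"ax":0,"ay":0,"az":0},{"x":0.5,"y":0,"z":0,"ax":0,"ay":0,"az":0},{"x":0.5,"y":0,"z":0,"ax":0,"ay":0,"az":0},{"x":0.5,"y":0,"z":0,"ax":0,"ay":0,"az":0},{"x":0.5,"y":0,"z":0,"ax":0,"ay":0,"az":0},{"x":0.5,"y":0,"z":0,"ax":0,"ay":0,"az":0},{"x":0.5,"y":0,"z":0,"ax":0,"ay":0,"az":0}])

```text
time: 22.28
position: [0.4848, 0.1189, 0.239]
tool_rot: [[0.003, 1.0, -0.02], [0.0, -0.02, -1.0], [-1.0, 0.003, -0.0]]
wrist_force: [-3.1, 1.6, 14.0]
gripper_width: 0.0286
```

```bash
python3 -c "
from look import *
look('w17',[])
p=cv2.imread('pics/w17.png');cv2.imwrite('pics/w17c.png',cv2.resize(p[0:130,340:640],None,fx=2.6,fy=2.6,interpolation=cv2.INTER_CUBIC))
i=robot.camera_info('wrist');d=np.load('pics/w17.npy');h=cv2.cvtColor(p,cv2.COLOR_BGR2HSV)
np.save('pics/w17E.npy',i['extrinsics'])
m=(h[:,:,0]>50)&(h[:,:,0]<80)&(h[:,:,1]>80);m[130:]=0;m[:,:340]=0
ys,xs=np.nonzero(m&(d>0));P=bydepth(i,np.c_[xs,ys],d[ys,xs]);print('green z',P[:,2].mean(),P[:,2].std())
"
```

```text
t 22.28 from [0.4848 0.1189 0.239 ] yaw -0.02 F [-3.1  1.6 14. ] w 0.0286 | shift [-61.2 -21.3 424.4] turn [ 0.296 -0.001 -0.003] dist 429.0 rows 10.3
green z 0.059319750944451924 0.0007535056114450986
```

View pics/w17.png

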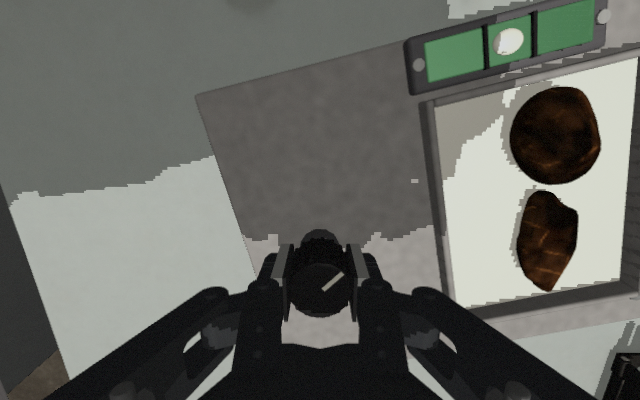

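View pics/w17c.png

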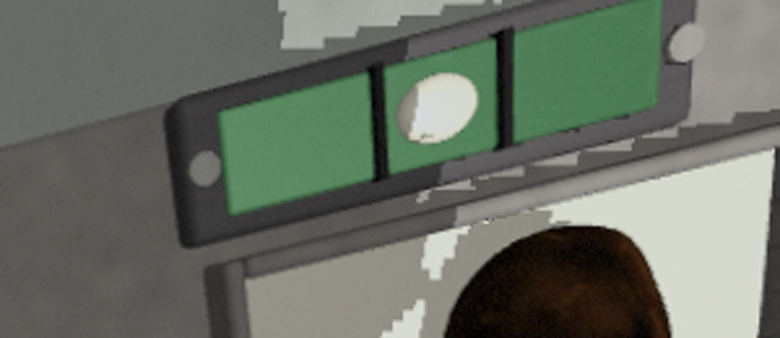

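```bash
python3 -c "
from h import *
i=robot.camera_info('wrist');p=cv2.imread('pics/w17.png');d=np.load('pics/w17.npy');h=cv2.cvtColor(p,cv2.COLOR_BGR2HSV)
box=np.zeros(d.shape,bool);box[20:62,488:532]=1
b=box&(h[:,:,1]<60)&(h[:,:,2]>110)
g=np.zeros(d.shape,bool);g[5:85,425:597]=1
gr=g&(h[:,:,0]>50)&(h[:,:,0]<80)&(h[:,:,1]>80)
ex=np.array([np.cos(.203),np.sin(.203),0])
def st(m,n):
    ys,xs=np.nonzero(m&(d>0));P=bydepth(i,np.c_[xs,ys],d[ys,xs]);print(n,len(xs),P.mean(0).round(4),'z',np.percentile(P[:,2],[5,50,95]).round(4),'s range',np.percentile(P@ex,[0,2,50,98,100]).round(4),'px',xs.mean(),ys.mean());return P
B=st(b,'bubble')
blk=g&(h[:,:,2]<60)
# lines: dark px with both-side green
ln=blk&(cv2.erode(g.astype(np.uint8),np.ones((3,3)))>0)
for x0,x1,n in((480,492,'line1'),(530,542,'line2')):
    m=np.zeros_like(b);m[22:62,x0:x1]=1;m&=(h[:,:,2]<45);st(m,n)
E=i['extrinsics'];print('cam',E[:3,3],'cam s',E[:3,3]@ex)
# intersect bubble on heights
ys,xs=np.nonzero(b);
for z in(.0593,.061,.063): print(z,(onplane(i,np.c_[xs,ys],z)@ex).mean().round(4))
"
```

```text
bubble 670 [0.5733 0.2264 0.0606] z [0.059  0.0606 0.062 ] s range [0.5996 0.6012 0.607  0.6143 0.6151] px 507.555223880597 41.21641791044776
line1 177 [0.5628 0.2262 0.0612] z [0.0599 0.0611 0.0625] s range [0.5952 0.5957 0.5969 0.598  0.5984] px 485.00564971751413 41.96610169491525
line2 194 [0.5848 0.227  0.0609] z [0.0592 0.0609 0.0623] s range [0.6169 0.6174 0.6185 0.6198 0.6199] px 533.659793814433 38.603092783505154
cam [0.48598489 0.19524812 0.20843515] cam s 0.5153694577290258
0.0593 0.608
0.061 0.6069
0.063 0.6057
```

In 3D the bubble is about 0.6 mm towards the knob end from the midpoint of the lines, both at the same height, so parallax cancels. I'll check once more that it's still, then hand in.

```bash
python3 -c "
from h import *
p,d=robot.grab_frame('wrist');q=cv2.imread('pics/w17.png')
def cen(a):
    h=cv2.cvtColor(a,cv2.COLOR_BGR2HSV);b=np.zeros(a.shape[:2],bool);b[20:62,488:532]=1;b&=(h[:,:,1]<60)&(h[:,:,2]>110);y,x=np.nonzero(b);return x.mean().round(2),y.mean().round(2)
print(cen(q),cen(np.ascontiguousarray(p[:,:,::-1])));s=robot.sense();print(s['time'],np.round(s['wrist_force'],1),s['gripper_width'])
print(robot.hand_in())
"
```

```text
(np.float64(507.56), np.float64(41.21)) (np.float64(507.56), np.float64(41.18))
22.3833 [-3.1  1.1 13.1] 0.02842960680386424
the job is handed in; nothing more can be done
None
```

I laid both amber pieces in the pan, gripped the knob, pressed the plate down onto its pad, and turned the knob until the bubble was centred. I then handed in at about 22 s, still gripping and pressing. The hand-in gave no verdict.

- **Pieces:** the last wrist picture shows both the nugget and the long piece lying in the pan. I did not touch the purple look-alikes.
- **Knob turn:** about 2.0 rad clockwise in all, then 0.16 rad back once the bubble could be read with the plate pressed down.
- **Push and grip:** the wrist force was about 13 N downward, with the plate stopped on the pad. I judged that from the force rise and had no direct contact reading. The grip held at 28 mm.
- **Bubble:** about 0.6 mm towards the knob end from the midpoint of the lines, and unmoved between the last two pictures.
- **Disagreements:** an earlier reading gave about 1.6 mm, possibly 2.5 with parallax, which is why I turned back. In the depth data the two lines came out 21.6 mm apart instead of 20.
- **Refused call:** the first move was refused because its rows lacked the `ay` and `az` fields. Nothing moved, and I repeated it with them filled in.
- **Bystanders:** I kept clear of the loupe, cone and tweezers and saw no unexpected forces, but I did not measure their positions again at the end.

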